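Put away the wheel balancer's cones and weight cases

ROBOT

A 7-joint arm with a two-finger parallel gripper is mounted at the origin on the work surface. World frame = base frame: x ahead of the robot, y to its left, z up, the work surface at z = 0. Lengths are in m, angles in rad, forces in N, time in s.
With the tool pointing down it reaches from about 0.35 to 0.9 m from the base axis. Payload 19.9 kg.
Tool frame: the origin (TCP) lies midway between the tips of the shut fingers; the grasp point (between the pads) lies 19 mm behind it; z points along the fingers, y is the line along which they close (so a half turn about z gives the same grasp; the last joint's range is limited). The gripper opens to 85 mm and grips with 20 to 120 N. Pads are 22 mm wide; open, the fingers measure 114 mm over their backs; the gripper's body (76 mm by 85 mm) begins 54 mm behind the grasp point. The pads swing forward as they close: fully open they stand 13 mm farther back than shut.
Start: joints at [-1.367, 0.417, -0.01, 1.614, 0.005, 1.111, -0.053], TCP at [0.151, 0.606, 0.231] pointing down, gripper open.
Joint ranges: [-2.81, 2.81], [-0.39, 2.02], [-1.27, 1.25], [0.06, 2.57], [-1.19, 4.33], [0.19, 2], [-2.82, 2.82]. Speed limits (rad/s): [1.89, 1.89, 2.39, 2.39, 3.01, 3.01, 3.01].

INTERFACE

Orientations are given as a rotation vector (axis times angle).
In Python, from plant import arm gives the robot as it stands.
- The arm moves only by the tool play_rows, never from a script. Its arguments are lists of equal length, an entry for each row: "slide": the shift along the tool's x, y, z as a fraction of full scale, a list of three; "rot": the turn, a rotation vector about the tool's x, y, z as a fraction of full scale, a list of three. A call has exactly 8 rows; each row shifts and turns the commanded pose from where the row before left it, along the tool's axes as they then stand; what a row does not reach is not made up. Full scale, the value 1, is 50 mm for a shift and 4 degrees for a turn. A row lasts 1/10 s, in which the tool goes at most 50 mm and 8.59 degrees, less where a joint would pass 70% of its speed; a pose out of reach is approached as far as the arm can. A call with a number of a shift or a turn outside -1 to 1 is refused whole. A call with a gripper value outside its range is refused whole. "grip" is the opening, from -1 (shut) to 1 (fully open), so that 0 is half open, set as the call begins (left out, the last holds). The fingers move at their own pace and stop on an object; the grip force is fixed at half the most. Time passes only in rows, so rows that do not move let the fingers close, or fill a call up. It gives the time, the measured TCP pose, the force, the opening and the grip force at its end, in the units of the state.
- arm.observe(): the state, without advancing time (a new reading comes with each control period).
- arm.grab_frame(name): name is "scene" or "side" or "wrist"; returns (picture, depth): 480x640x3 uint8, blue, green, red; 480x640 float32, m along the optical axis (not along the pixel's ray), 0 where there is no reading.
- arm.calibration(name): a dict with "camera_matrix" (3x3 intrinsics, pixels), "extrinsics" (4x4, takes a point from camera to world coordinates). Camera axes: x right, y down, z forward; pixel columns grow to the right and rows downward; lengths in m; the calibration is good to about 2 mm. A picture is of the moment at which its call begins: read the wrist's pose just before it. calibration takes no time and is no camera call; for the wrist camera it gives the pose at the moment of the call.
- arm.job_done(): hands the job in; it is judged then, once.
Trained networks look in the newest picture that a camera, given by its name, has taken for a name from the list of things; names that differ only in an ending like _2 or _b are one class to them, and where a whole thing is asked for, a point or a joint stands for the part that bears it (a point fixed in the world has none). Each returns a list of dicts, best first, with "confidence" (0 to 1); they miss things now and then, are a little off and sometimes report something else, mostly with a low value. They report only what shows in the picture. A call takes as long as a camera call. They do not tell look-alikes from the thing itself.
- arm.regions_of(camera, label): "region" (480x640 bool, what is visible of it) and "centre" ([column, row] in pixels, amid what is visible of it).
- arm.mark_of(camera, label): "centre" ([column, row] in pixels: a listed point, or the origin of a listed thing).
The state is a dict: "time_s": time; "joints": joint angles; "joint_velocities": joint speeds; "joint_efforts": joint torques, N m; "tool_pos": TCP position; "tool_rot": TCP orientation; "force": force on the tool from outside, world axes, zero at the start; "torque": the same for the moment, N m; "opening": opening from 0.0 (shut) to 1.0 (fully open); "grip_force": force on a finger pad.
Only numpy, scipy, OpenCV 4.12 (cv2) and the standard library are available. Lean on these libraries where they do the work, as an engineer would, in place of code of your own. Each camera call takes 0.05 s, during which the arm holds its last target. There are 200 camera calls.

TASK

Put the balancer's kit away. Slide each centring cone down along a slanted peg of the grey rack, wide foot first, until its foot lies flush on the sloped board: the large cone on the left peg as the robot sees it, the medium one on the middle peg, the small one on the right peg. Stack all the slim grey weight cases flat, lids up, in one pile standing square on the dark steel footplate, long sides along its long side and edges in line, and do not shift the green tray, the scraper or the pliers.

Things in the scene. Friction and masses are not known exactly. Their poses are not given: they have to be found in the camera images.
- cone_large_center (a point): The large centring cone, chromed steel, with a 28 mm bore right through. Foot 96 mm across and 8 mm thick, tapering to a straight round collar 56 mm across from 24 mm up to its top at 54 mm; about 650 g. Point: on the axis half-way up, 27 mm above the flat wide foot; z runs along the bore from foot to narrow top. Starts standing on its foot.
- cone_medium_center (a point): The medium centring cone, chromed steel, with a 28 mm bore right through. Foot 78 mm across and 8 mm thick, tapering to a straight round collar 50 mm across from 24 mm up to its top at 54 mm; about 450 g. Point: on the axis half-way up, 27 mm above the flat wide foot; z runs along the bore from foot to narrow top. Starts standing on its foot.
- cone_small_center (a point): The small centring cone, chromed steel, with a 28 mm bore right through. Foot 60 mm across and 8 mm thick, tapering to a straight round collar 44 mm across from 24 mm up to its top at 54 mm; about 320 g. Point: on the axis half-way up, 27 mm above the flat wide foot; z runs along the bore from foot to narrow top. Starts standing on its foot.
- case_a_center (a point): A slim grey lidded plastic case of stick-on weights, closed and rigid: 110 mm (its x) by 60 mm (its y) by 24 mm high (its z), about 350 g. All cases are alike. The point is the centre of the case, 12 mm above its underside. Starts flat on the shelf, lid up. Some cases may be absent.
- case_b_center (a point): A slim grey lidded plastic case of stick-on weights, closed and rigid: 110 mm (its x) by 60 mm (its y) by 24 mm high (its z), about 350 g. All cases are alike. The point is the centre of the case, 12 mm above its underside. Starts flat on the shelf, lid up. Some cases may be absent.
- case_c_center (a point): A slim grey lidded plastic case of stick-on weights, closed and rigid: 110 mm (its x) by 60 mm (its y) by 24 mm high (its z), about 350 g. All cases are alike. The point is the centre of the case, 12 mm above its underside. Starts flat on the shelf, lid up. Some cases may be absent.
- case_d_center (a point): A slim grey lidded plastic case of stick-on weights, closed and rigid: 110 mm (its x) by 60 mm (its y) by 24 mm high (its z), about 350 g. All cases are alike. The point is the centre of the case, 12 mm above its underside. Starts flat on the shelf, lid up. Some cases may be absent.
- peg_left: The left (+y, as the robot sees it) slanted steel peg of the grey rack: 18 mm diameter, 72 mm long, round end. Origin: where its axis leaves the sloped board, 90 mm above the shelf. z runs out along it, 40 degrees off vertical, up and towards the robot, square to the board; y is level, along the row. Pegs 115 mm apart; board 340 mm wide, 65 mm up and down slope from them.
- peg_middle: The middle (centre, as the robot sees it) slanted steel peg of the grey rack: 18 mm diameter, 72 mm long, round end. Origin: where its axis leaves the sloped board, 90 mm above the shelf. z runs out along it, 40 degrees off vertical, up and towards the robot, square to the board; y is level, along the row. Pegs 115 mm apart; board 340 mm wide, 65 mm up and down slope from them.
- peg_right: The right (-y, as the robot sees it) slanted steel peg of the grey rack: 18 mm diameter, 72 mm long, round end. Origin: where its axis leaves the sloped board, 90 mm above the shelf. z runs out along it, 40 degrees off vertical, up and towards the robot, square to the board; y is level, along the row. Pegs 115 mm apart; board 340 mm wide, 65 mm up and down slope from them.
- footplate_top (a point): The low dark steel footplate, fixed flat on the shelf: 120 mm (its x) by 70 mm (its y), 8 mm thick. The point is the centre of its upper face, 8 mm above the shelf.
- cap_tray: bystander: open green plastic valve cap tray, 120 x 85 x 28 mm; origin at the centre of its underside
- scraper: bystander: dull zinc weight scraper with a black handle, lying, about 180 mm long, 50 mm wide, 16 mm high; origin at its middle, on the shelf
- pliers: bystander: dark weight pliers, lying, about 170 mm long and 45 mm wide, 14 mm high; origin near its middle, on the shelf
Mind the look-alikes: they are no part of the job. Leave any red look-alike of the part that bears case_d_center alone.

How it is judged:
By the outcome, as a careful person would: the job done as asked, in the order asked, and still so for the second after the job is handed in, with the robot touching nothing.
Of case_a, case_b, case_c, case_d only 2 to 4 are there at a start; the rules pass over those that are not, and their reading is None.
At some moment in a run one of cone_large, cone_medium, cone_small, case_a, case_b, case_c, case_d may be knocked a few centimetres aside while the robot is not near it.
It also fails if it takes over 210 s, if anything falls off the work surface, if the arm or the gripper's body presses on something with over 40 N, if the wrist force passes 120 N, or if a joint passes its speed limit or range.

## Working session

There is one attempt and no reset: what is moved stays moved. The work goes in short steps, Python scripts to look and compute and a tool call to move; the robot and the scene stay as the last step left them, time stands still between calls to the robot, and variables do not carry over. Pictures are saved under pics/ and viewed, at most 14 in all, crops included, and the job is handed in when it is done.

Besides the shell and the picture viewer there is one more tool, called after "Emit:" as name(argument=value, ...), one argument or row to a line, values as JSON. play_rows: Moves the arm, as the interface text tells. Shift numbers are shares of 50 mm and turn numbers shares of 4 degrees, none past 1 either way. Its arguments: {"type":"object","properties":{"slide":{"type":"array"},"rot":{"type":"array"},"grip":{"type":"number"}},"required":["slide","rot"]}

```bash
ls; mkdir -p pics; python3 - <<'E'
from plant import arm
import cv2,numpy as np
s=arm.observe();print({k:np.round(v,3) for k,v in s.items()})
for n in("scene","side"):
    p,d=arm.grab_frame(n);cv2.imwrite(f"pics/{n}0.png",p)
    c=arm.calibration(n);print(n,np.round(c["camera_matrix"],1).tolist(),np.round(c["extrinsics"],3).tolist())
E
```

```text
pics
{'time_s': np.float64(0.0), 'joints': array([-1.368,  0.418, -0.01 ,  1.614,  0.005,  1.111, -0.053]), 'joint_velocities': array([ 0.   ,  0.001, -0.001,  0.001,  0.   ,  0.   ,  0.   ]), 'joint_efforts': array([-1.0000e-03, -8.6444e+01,  6.7800e-01, -4.3491e+01,  1.9000e-02,
        7.0000e-03,  0.0000e+00]), 'tool_pos': array([0.151, 0.606, 0.231]), 'tool_rot': array([-3.840e-01, -3.118e+00,  2.000e-03]), 'force': array([ 0.397, -0.185, -0.166]), 'torque': array([ 0.006, -0.018, -0.018]), 'grip_force': np.float64(0.0), 'opening': np.float64(1.001)}
scene [[460.5, 0.0, 318.6], [0.0, 460.5, 244.2], [0.0, 0.0, 1.0]] [[0.681, 0.594, -0.43, 0.864], [0.733, -0.544, 0.41, -0.358], [0.01, -0.594, -0.805, 0.831], [0.0, 0.0, 0.0, 1.0]]
side [[555.3, 0.0, 316.6], [0.0, 555.3, 233.8], [0.0, 0.0, 1.0]] [[0.937, -0.205, 0.283, 0.166], [-0.349, -0.598, 0.722, -0.775], [0.021, -0.775, -0.632, 0.762], [0.0, 0.0, 0.0, 1.0]]
```

View pics/scene0.png

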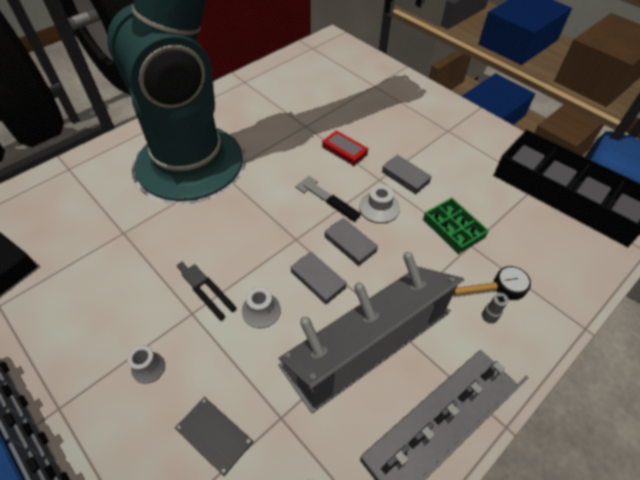

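View pics/side0.png

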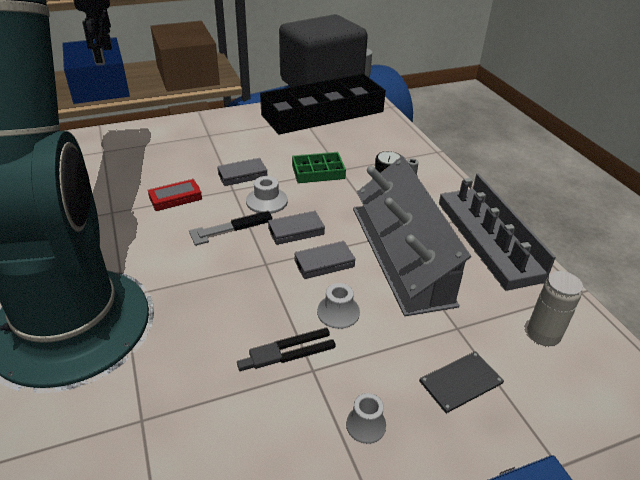

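Scene view: three cones, large (380,203), medium (260,305), small (146,362). There are three grey cases at (407,173), (351,240) and (319,277), and the red look-alike at (345,148). The footplate is at (213,435), and the rack pegs are around (312,335), (365,300) and (412,268). The side view shows the same things.

```bash
cat > h.py <<'E'
from plant import arm
import cv2,numpy as np
from scipy.spatial.transform import Rotation as R
def ray(cam,px,z,c=None):
    c=c or arm.calibration(cam); T=c["extrinsics"]; d=T[:3,:3]@np.linalg.solve(c["camera_matrix"],[px[0],px[1],1.])
    o=T[:3,3]; return o+d*(z-o[2])/d[2]
def cloud(cam,d,c=None):
    c=c or arm.calibration(cam); K=c["camera_matrix"];T=c["extrinsics"]
    v,u=np.mgrid[:480,:640]; P=np.stack([(u-K[0,2])/K[0,0]*d,(v-K[1,2])/K[1,1]*d,d],-1)
    return P@T[:3,:3].T+T[:3,3]
def rect(Pt):
    """yaw of long side (deg), centre, size from xy points"""
    (c,s,a)=cv2.minAreaRect(Pt[:,:2].astype(np.float32))
    if s[0]<s[1]: s=s[::-1];a+=90
    return np.round(c,4),np.round(s,4),round((a+90)%180-90,1)
E
python3 - <<'E'
from h import *
Z=dict(cone_large_center=.027,cone_medium_center=.027,cone_small_center=.027,case_a_center=.012,peg_left=.09,peg_middle=.09,peg_right=.09,footplate_top=.008)
for cam in("scene","side"):
    p,d=arm.grab_frame(cam);P=cloud(cam,d)
    for n,z in Z.items():
        for m in arm.mark_of(cam,n)[:4]:
            if m["confidence"]>.3: print(cam,n,round(m["confidence"],2),np.round(m["centre"]),np.round(ray(cam,m["centre"],z),4))
    for n,lo,hi in(("case_a_center",.018,.03),("footplate_top",.004,.014)):
        for m in arm.regions_of(cam,n)[:5]:
            if m["confidence"]<.3: continue
            Q=P[m["region"]&(d>0)];Q=Q[(Q[:,2]>lo)&(Q[:,2]<hi)]
            if len(Q)>20:print(cam,n,round(m["confidence"],2),np.round(m["centre"]),len(Q),np.round(np.median(Q,0),3),rect(Q))
print(arm.observe()["time_s"])
E
```

```text
scene cone_large_center 0.62 [381. 200.] [0.4378 0.247  0.027 ]
scene cone_medium_center 0.62 [261. 304.] [ 0.4657 -0.1343  0.027 ]
scene cone_small_center 0.73 [142. 363.] [ 0.4154 -0.3677  0.027 ]
scene cone_small_center 0.72 [331. 202.] [0.3637 0.1566 0.027 ]
scene case_a_center 0.66 [408. 175.] [0.4189 0.3685 0.012 ]
scene case_a_center 0.64 [143. 360.] [ 0.4024 -0.3644  0.012 ]
scene peg_left 0.69 [417. 286.] [0.6646 0.0885 0.09  ]
scene peg_middle 0.9 [372. 317.] [ 0.6523 -0.0215  0.09  ]
scene peg_middle 0.36 [455. 228.] [0.6276 0.2531 0.09  ]
scene peg_right 0.79 [321. 354.] [ 0.6413 -0.137   0.09  ]
scene footplate_top 0.55 [216. 435.] [ 0.6015 -0.3416  0.008 ]
scene case_a_center 0.89 [406. 175.] 759 [0.417 0.365 0.022] (array([0.4127, 0.3667]), array([0.1121, 0.0613]), 3.2)
scene footplate_top 0.66 [213. 432.] 3035 [ 0.6   -0.346  0.007] (array([ 0.5969, -0.3445]), array([0.1206, 0.0702]), 8.7)
side cone_large_center 0.89 [267. 192.] [0.4402 0.2427 0.027 ]
side cone_medium_center 0.75 [339. 304.] [ 0.4632 -0.1374  0.027 ]
side cone_medium_center 0.37 [232. 227.] [0.3345 0.1442 0.027 ]
side cone_small_center 0.94 [365. 415.] [ 0.4146 -0.3623  0.027 ]
side case_a_center 0.69 [243. 170.] [0.4172 0.3728 0.012 ]
side peg_left 0.8 [386. 188.] [0.6625 0.0883 0.09  ]
side peg_middle 0.83 [407. 218.] [ 0.6543 -0.0201  0.09  ]
side peg_right 0.66 [428. 257.] [ 0.6366 -0.1372  0.09  ]
side footplate_top 0.9 [461. 382.] [ 0.5937 -0.3479  0.008 ]
side case_a_center 0.76 [244. 171.] 640 [0.411 0.364 0.024] (array([0.4114, 0.369 ]), array([0.1079, 0.0674]), 4.7)
side footplate_top 0.87 [458. 382.] 2686 [ 0.593 -0.346  0.009] (array([ 0.5971, -0.3441]), array([0.1236, 0.0725]), 8.7)
side footplate_top 0.41 [365. 421.] 250 [ 0.404 -0.385  0.011] (array([ 0.413, -0.37 ]), array([0.0586, 0.0458]), -31.5)
1.2
```

```bash
cat >> h.py <<'E'
from scipy.linalg import expm,logm
from scipy.optimize import least_squares
def pose():
    s=arm.observe();T=np.eye(4);T[:3,:3]=R.from_rotvec(s["tool_rot"]).as_matrix();T[:3,3]=s["tool_pos"];return T
def down(p,yaw):  # tool y at yaw deg
    T=np.eye(4);a=np.radians(yaw);y=np.array([np.cos(a),np.sin(a),0]);z=np.array([0,0,-1.]);T[:3,:3]=np.c_[np.cross(y,z),y,z];T[:3,3]=p;return T
def row(T0,T1,n=8):
    D=np.real(expm(logm(np.linalg.inv(T0)@T1)/n));s=D[:3,3]/.05;r=R.from_matrix(D[:3,:3]).as_rotvec()/np.radians(4)
    print(n,"rows slide",np.round(s,3).tolist(),"rot",np.round(r,3).tolist())
def circ(Q,r):
    f=least_squares(lambda c:np.hypot(*(Q[:,:2]-c).T)-r,Q[:,:2].mean(0),loss="soft_l1",f_scale=.002);return np.round(f.x,4),round(float(np.median(abs(f.fun))),4)
E
python3 - <<'E'
from h import *
np.set_printoptions(suppress=True)
PP=[]
for cam in("scene","side"):
    p,d=arm.grab_frame(cam);P=cloud(cam,d);P=P[d>0];PP.append(P)
    for n,c,r in(("L",(.439,.245),.028),("M",(.4645,-.136),.025),("S",(.415,-.365),.022)):
        Q=P[(np.hypot(P[:,0]-c[0],P[:,1]-c[1])<.05)&(P[:,2]>.028)&(P[:,2]<.05)];Q=Q[np.hypot(*(Q[:,:2]-c).T)>.015]
        print(cam,n,len(Q),circ(Q,r))
    # case tops
    v=(P[:,2]>.018)&(P[:,2]<.03)&(P[:,0]>.3)&(P[:,0]<.56)&(abs(P[:,1])<.5);Q=P[v]
    g=np.zeros((200,550),np.uint8);ij=((Q[:,:2]-[.3,-.55])/.002).astype(int);m=np.zeros((140,560),np.uint8);m[ij[:,0],ij[:,1]]=1
    m=cv2.morphologyEx(m,cv2.MORPH_CLOSE,np.ones((3,3)));m=cv2.morphologyEx(m,cv2.MORPH_OPEN,np.ones((5,5)))
    k,lab=cv2.connectedComponents(m)
    for i in range(1,k):
        q=Q[lab[ij[:,0],ij[:,1]]==i]
        if len(q)>150:print(cam,"blob",len(q),rect(q),np.round(np.median(q[:,2]),4))
    # board
    xh=np.array([.994,-.108,0]);n=-np.sin(np.radians(40))*xh+[0,0,np.cos(np.radians(40))]
    o=np.array([.6534,-.021,.09]);h=(P-o)@n;yr=np.array([.108,.994,0]);u=np.cross(yr,n)
    b=P[(abs(h)<.012)&(abs((P-o)@yr)<.16)&(abs((P-o)@u)<.06)];c=b.mean(0);w=np.linalg.svd(b-c)[2] if len(b)<5000 else np.linalg.svd((b-c)[::5],full_matrices=False)[2]
    nn=w[2]*np.sign(w[2][2]);print(cam,"board n",nn,"expect",n,"off",np.median((b-o)@n))
    for s in(.115,0,-.115):
        q=P[(h>.015)&(h<.06)&(np.hypot((P-o-s*yr)@yr,(P-o)@u)<.03)]
        A=np.c_[(q-o)@yr,(q-o)@u];cc,e=circ(A,.009);print(cam,"peg",len(q),cc,e,"org",np.round(o+cc[0]*yr+cc[1]*u,4))
print(arm.observe()["time_s"])
E
```

```text
scene L 177 (array([0.4384, 0.2438]), 0.0008)
scene M 174 (array([ 0.4641, -0.1357]), 0.0008)
scene S 157 (array([ 0.4157, -0.3649]), 0.0004)
scene blob 761 (array([0.4139, 0.3681]), array([0.1089, 0.0616]), 2.0) 0.0221
scene blob 1091 (array([0.4682, 0.1154]), array([0.1099, 0.0609]), -0.1) 0.0227
scene blob 1302 (array([ 0.4884, -0.0021]), array([0.1102, 0.0599]), -0.0) 0.0228
scene board n [-0.63693657  0.07940464  0.76681595] expect [-0.63893088  0.06942106  0.76604444] off 0.0014143698757446306
scene peg 219 [ 0.1136 -0.0017] 0.0007 org [0.6644 0.0921 0.0889]
scene peg 234 [-0.0014 -0.0028] 0.0006 org [ 0.6511 -0.0222  0.0882]
scene peg 258 [-0.1165 -0.0042] 0.0006 org [ 0.6376 -0.1365  0.0873]
side L 217 (array([0.4387, 0.245 ]), 0.0012)
side M 292 (array([ 0.4645, -0.1352]), 0.0013)
side S 369 (array([ 0.4151, -0.3646]), 0.0018)
side blob 621 (array([0.4123, 0.3684]), array([0.1085, 0.0616]), 2.6) 0.0246
side blob 949 (array([0.467 , 0.1164]), array([0.1097, 0.0612]), -0.7) 0.0246
side blob 1162 (array([ 0.4874, -0.0006]), array([0.1103, 0.063 ]), 0.2) 0.0244
side board n [-0.63717838  0.07912003  0.76664446] expect [-0.63893088  0.06942106  0.76604444] off 0.002319569346520823
side peg 146 [0.1149 0.0001] 0.001 org [0.6659 0.0932 0.0901]
side peg 159 [-0.     -0.0012] 0.0007 org [ 0.6525 -0.0209  0.0892]
side peg 179 [-0.1153 -0.0027] 0.0007 org [ 0.6389 -0.1354  0.0883]
1.3
```

```bash
python3 - <<'E'
from h import *
T0=pose();T1=down([.4385,.2445,.14],83);row(T0,T1,16)
row(T1,down([.4385,.2445,.022],83),8)
E
```

```text
16 rows slide [-0.437, -0.378, 0.114] rot [-0.0, 0.0, -0.11]
8 rows slide [0.0, 0.0, 0.295] rot [0.0, 0.0, 0.0]
```

Emit:
play_rows(
  slide=[
    [-0.437,-0.378,0.114],
    [-0.437,-0.378,0.114],
    [-0.437,-0.378,0.114],
    [-0.437,-0.378,0.114],
    [-0.437,-0.378,0.114],
    [-0.437,-0.378,0.114],
    [-0.437,-0.378,0.114],
    [-0.437,-0.378,0.114],
  ],
  rot=[
    [0,0,-0.11],
    [0,0,-0.11],
    [0,0,-0.11],
    [0,0,-0.11],
    [0,0,-0.11],
    [0,0,-0.11],
    [0,0,-0.11],
    [0,0,-0.11],
  ],
  grip=1,
)

```text
time_s: 2.1
tool_pos: [0.2901, 0.42, 0.1856]
tool_rot: [0.287, 3.128, 0.0]
force: [-0.5, 0.8, 0.4]
opening: 1.003
grip_force: 0.0
```

Emit:
play_rows(
  slide=[
    [-0.437,-0.378,0.114],
    [-0.437,-0.378,0.114],
    [-0.437,-0.378,0.114],
    [-0.437,-0.378,0.114],
    [-0.437,-0.378,0.114],
    [-0.437,-0.378,0.114],
    [-0.437,-0.378,0.114],
    [-0.437,-0.378,0.114],
  ],
  rot=[
    [0,0,-0.11],
    [0,0,-0.11],
    [0,0,-0.11],
    [0,0,-0.11],
    [0,0,-0.11],
    [0,0,-0.11],
    [0,0,-0.11],
    [0,0,-0.11],
  ],
)

```text
time_s: 2.9
tool_pos: [0.4393, 0.2435, 0.1401]
tool_rot: [0.191, 3.135, 0.0]
force: [-0.1, 0.6, -0.2]
opening: 1.002
grip_force: 0.0
```

```bash
cat >> h.py <<'E'
def wcone(c0,r):
    c=arm.calibration("wrist");p,d=arm.grab_frame("wrist");P=cloud("wrist",d,c);P=P[d>0];dd=np.hypot(*(P[:,:2]-c0).T)
    Q=P[(dd<.045)&(dd>.015)&(P[:,2]>.028)&(P[:,2]<.05)]
    t=P[(dd<.035)&(P[:,2]>.05)&(P[:,2]<.06)];print("collar",len(Q),circ(Q,r) if len(Q)>20 else "", "top",len(t), cv2.minEnclosingCircle(t[:,:2].astype(np.float32)) if len(t)>20 else "");return p
E
python3 - <<'E'
from h import *
p=wcone((.4385,.2445),.028);cv2.imwrite("pics/w1.png",p)
E
```

```text
collar 469 (array([0.4375, 0.2448]), 0.0001) top 4847 ((0.4373142123222351, 0.24493668973445892), 0.028272375464439392)
```

View pics/w1.png

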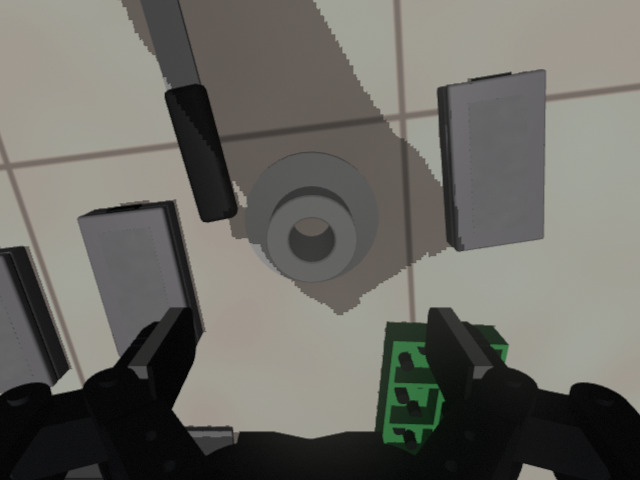

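Wrist view: the large cone's top is at (311,235), centred between the fingers. The descent path is clear, with the cases and scraper handle below finger level.

Emit:
play_rows(
  slide=[
    [0.04,0.022,0.295],
    [0,0,0.295],
    [0,0,0.295],
    [0,0,0.295],
    [0,0,0.295],
    [0,0,0.295],
    [0,0,0.295],
    [0,0,0.295],
  ],
  rot=[
    [0,0,0],
    [0,0,0],
    [0,0,0],
    [0,0,0],
    [0,0,0],
    [0,0,0],
    [0,0,0],
    [0,0,0],
  ],
)

```text
time_s: 3.75
tool_pos: [0.4367, 0.246, 0.0216]
tool_rot: [0.191, 3.135, 0.0]
force: [0.3, 0.9, -0.9]
opening: 1.0
grip_force: 0.0
```

Emit:
play_rows(
  slide=[
    [0,0,0],
    [0,0,0],
    [0,0,0],
    [0,0,0],
    [0,0,0],
    [0,0,0],
    [0,0,0],
    [0,0,0],
  ],
  rot=[
    [0,0,0],
    [0,0,0],
    [0,0,0],
    [0,0,0],
    [0,0,0],
    [0,0,0],
    [0,0,0],
    [0,0,0],
  ],
  grip=-1,
)

```text
time_s: 4.55
tool_pos: [0.4368, 0.2459, 0.0229]
tool_rot: [0.191, 3.135, 0.001]
force: [-3.0, -1.6, 8.1]
opening: 0.644
grip_force: 65.9
```

```bash
cat >> h.py <<'E'
def pegT(name,h,dx=0.):  # TCP pose with tool z down the peg, TCP h along the peg axis from board; dx: cone axis offset in tool x
    o=np.array(dict(L=(.6640,.0928,.0909),M=(.6506,-.0213,.0901),R=(.6371,-.1359,.0892))[name]);a=np.radians(-7);xh=np.array([np.cos(a),np.sin(a),0])
    n=-np.sin(np.radians(40))*xh+[0,0,np.cos(np.radians(40))];y=np.array([-np.sin(a),np.cos(a),0]);T=np.eye(4)
    T[:3,:3]=np.c_[np.cross(y,-n),y,-n];T[:3,3]=o+n*h-dx*T[:3,0];return T
E
python3 - <<'E'
from h import *
T0=pose();T0[2,3]+=.15
T1=pegT("L",.112,-.0007);print(T0[:3,3],T1[:3,3]);row(T0,T1,16)
E
```

```text
[0.43684332 0.24586157 0.17293817] [0.59201217 0.10163899 0.17624703]
16 rows slide [-0.209, -0.155, 0.066] rot [0.0, -0.625, 0.0]
```

Emit:
play_rows(
  slide=[
    [0,0,-0.2],
    [0,0,-0.4],
    [0,0,-0.4],
    [0,0,-0.4],
    [0,0,-0.4],
    [0,0,-0.4],
    [0,0,-0.4],
    [0,0,-0.4],
  ],
  rot=[
    [0,0,0],
    [0,0,0],
    [0,0,0],
    [0,0,0],
    [0,0,0],
    [0,0,0],
    [0,0,0],
    [0,0,0],
  ],
)

```text
time_s: 5.35
tool_pos: [0.4363, 0.2455, 0.1736]
tool_rot: [0.192, 3.136, 0.0]
force: [0.8, 0.5, -7.2]
opening: 0.646
grip_force: 65.7
```

Emit:
play_rows(
  slide=[
    [-0.209,-0.155,0.066],
    [-0.209,-0.155,0.066],
    [-0.209,-0.155,0.066],
    [-0.209,-0.155,0.066],
    [-0.209,-0.155,0.066],
    [-0.209,-0.155,0.066],
    [-0.209,-0.155,0.066],
    [-0.209,-0.155,0.066],
  ],
  rot=[
    [0,-0.625,0],
    [0,-0.625,0],
    [0,-0.625,0],
    [0,-0.625,0],
    [0,-0.625,0],
    [0,-0.625,0],
    [0,-0.625,0],
    [0,-0.625,0],
  ],
)

```text
time_s: 6.15
tool_pos: [0.5147, 0.1731, 0.1593]
tool_rot: [0.171, 2.786, -0.03]
force: [0.3, -0.8, -7.0]
opening: 0.643
grip_force: 66.0
```

Emit:
play_rows(
  slide=[
    [-0.209,-0.155,0.066],
    [-0.209,-0.155,0.066],
    [-0.209,-0.155,0.066],
    [-0.209,-0.155,0.066],
    [-0.209,-0.155,0.066],
    [-0.209,-0.155,0.066],
    [-0.209,-0.155,0.066],
    [-0.209,-0.155,0.066],
  ],
  rot=[
    [0,-0.625,0],
    [0,-0.625,0],
    [0,-0.625,0],
    [0,-0.625,0],
    [0,-0.625,0],
    [0,-0.625,0],
    [0,-0.625,0],
    [0,-0.625,0],
  ],
)

```text
time_s: 6.95
tool_pos: [0.5863, 0.1061, 0.1739]
tool_rot: [0.152, 2.465, -0.057]
force: [-0.1, 0.7, -6.2]
opening: 0.644
grip_force: 66.1
```

```bash
python3 - <<'E'
from h import *
T=pose();print(T[:3,3],R.from_matrix(T[:3,:3].T@pegT("L",0)[:3,:3]).as_rotvec(degrees=True))
row(T,pegT("L",.11,-.0007),1)
p,d=arm.grab_frame("side");a=p[100:340,300:500];cv2.imwrite("pics/s1.png",cv2.resize(a,None,fx=2.4,fy=2.4))
p,d=arm.grab_frame("scene");cv2.imwrite("pics/sc1.png",cv2.resize(p[150:400,250:500],None,fx=2.3,fy=2.3))
E
```

```text
[0.58633324 0.1061369  0.17392872] [-0.20700688 -1.43036816  0.02607988]
1 rows slide [-0.127, -0.075, 0.081] rot [-0.052, -0.358, 0.007]
```

View pics/s1.png

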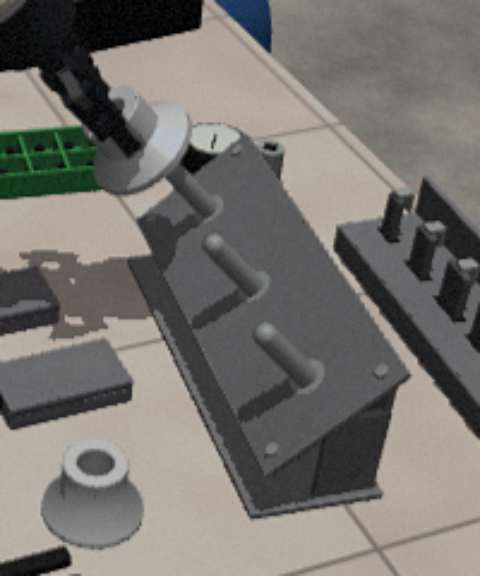

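Side view: the held large cone lines up with the left peg (about (195,195) in the crop), just off the tip. I'll let it settle and check the residual.

Emit:
play_rows(
  slide=[
    [0,0,0],
    [0,0,0],
    [0,0,0],
    [0,0,0],
    [0,0,0],
    [0,0,0],
    [0,0,0],
    [0,0,0],
  ],
  rot=[
    [0,0,0],
    [0,0,0],
    [0,0,0],
    [0,0,0],
    [0,0,0],
    [0,0,0],
    [0,0,0],
    [0,0,0],
  ],
)

```text
time_s: 7.85
tool_pos: [0.5864, 0.1061, 0.1735]
tool_rot: [0.152, 2.466, -0.058]
force: [0.0, -0.2, -7.1]
opening: 0.641
grip_force: 66.0
```

```bash
cat >> h.py <<'E'
def res(name,h,dx=0.,n=8):
    T=pose();G=pegT(name,0,dx);print("dev tool",np.round(G[:3,:3].T@(G[:3,3]-T[:3,3]),4),"ang",np.round(R.from_matrix(T[:3,:3].T@G[:3,:3]).as_rotvec(degrees=True),2));row(T,pegT(name,h,dx),n)
E
python3 - <<'E'
from h import *
res("L",.025,-.0007)
E
```

```text
dev tool [-0.0065 -0.0037  0.1138] ang [-0.23 -1.52  0.01]
8 rows slide [-0.019, -0.009, 0.222] rot [-0.007, -0.048, 0.0]
```

Emit:
play_rows(
  slide=[
    [-0.033,-0.019,0],
    [-0.033,-0.019,0],
    [-0.033,-0.019,0],
    [-0.033,-0.019,0],
    [0,0,0.05],
    [0,0,0.05],
    [0,0,0.05],
    [0,0,0.05],
  ],
  rot=[
    [-0.015,-0.095,0],
    [-0.015,-0.095,0],
    [-0.015,-0.095,0],
    [-0.015,-0.095,0],
    [0,0,0],
    [0,0,0],
    [0,0,0],
    [0,0,0],
  ],
)

```text
time_s: 8.65
tool_pos: [0.5976, 0.1008, 0.1697]
tool_rot: [0.149, 2.44, -0.054]
force: [-0.2, -0.4, -6.0]
opening: 0.641
grip_force: 66.1
```

```bash
python3 - <<'E'
from h import *
res("L",.025,-.0007,16)
E
```

```text
dev tool [1.000e-04 1.000e-04 1.034e-01] ang [ 0.01 -0.01  0.01]
16 rows slide [0.0, 0.0, 0.098] rot [0.0, -0.0, 0.0]
```

Emit:
play_rows(
  slide=[
    [0,0,0.09],
    [0,0,0.09],
    [0,0,0.09],
    [0,0,0.09],
    [0,0,0.09],
    [0,0,0.09],
    [0,0,0.09],
    [0,0,0.09],
  ],
  rot=[
    [0,0,0],
    [0,0,0],
    [0,0,0],
    [0,0,0],
    [0,0,0],
    [0,0,0],
    [0,0,0],
    [0,0,0],
  ],
)

```text
time_s: 9.45
tool_pos: [0.6206, 0.0981, 0.142]
tool_rot: [0.149, 2.44, -0.054]
force: [0.5, 0.0, -5.2]
opening: 0.645
grip_force: 66.1
```

```bash
python3 - <<'E'
from h import *
res("L",.025,-.0007,8)
p,d=arm.grab_frame("side");cv2.imwrite("pics/s2.png",np.hstack([cv2.resize(p[120:280,300:460],None,fx=2.5,fy=2.5),cv2.resize(arm.grab_frame("scene")[0][200:360,320:480],None,fx=2.5,fy=2.5)]))
E
```

```text
dev tool [0.     0.     0.0672] ang [ 0.03 -0.02  0.01]
8 rows slide [0.0, 0.0, 0.106] rot [0.001, -0.001, 0.0]
```

View pics/s2.png

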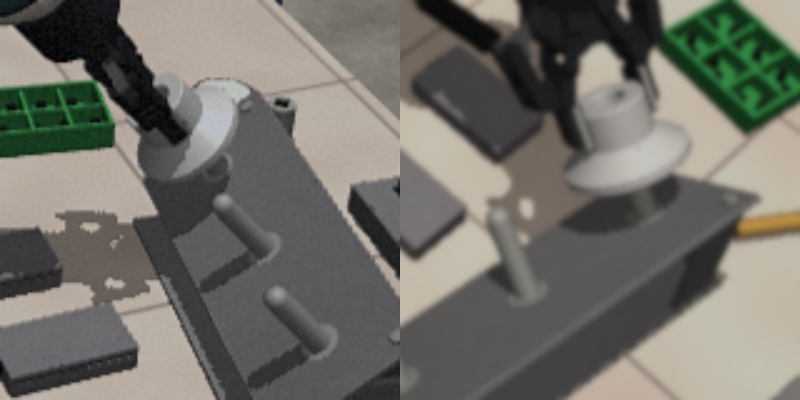

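The peg has entered the bore with no force. Continuing down.

Emit:
play_rows(
  slide=[
    [0,0,0.1],
    [0,0,0.1],
    [0,0,0.1],
    [0,0,0.1],
    [0,0,0.1],
    [0,0,0.1],
    [0,0,0.1],
    [0,0,0.09],
  ],
  rot=[
    [0,0,0],
    [0,0,0],
    [0,0,0],
    [0,0,0],
    [0,0,0],
    [0,0,0],
    [0,0,0],
    [0,0,0],
  ],
)

```text
time_s: 10.35
tool_pos: [0.6458, 0.095, 0.1118]
tool_rot: [0.149, 2.44, -0.054]
force: [-0.0, 0.3, -6.5]
opening: 0.645
grip_force: 66.2
```

Emit:
play_rows(
  slide=[
    [0,0,0.01],
    [0,0,0.01],
    [0,0,0.01],
    [0,0,0.01],
    [0,0,0.01],
    [0,0,0.01],
    [0,0,0.01],
    [0,0,0],
  ],
  rot=[
    [0,0,0],
    [0,0,0],
    [0,0,0],
    [0,0,0],
    [0,0,0],
    [0,0,0],
    [0,0,0],
    [0,0,0],
  ],
)

```text
time_s: 11.15
tool_pos: [0.6478, 0.0947, 0.1094]
tool_rot: [0.149, 2.44, -0.054]
force: [-0.1, -0.7, -6.3]
opening: 0.644
grip_force: 66.0
```

```bash
python3 - <<'E'
from h import *
res("L",.022,-.0007,8)
E
```

```text
dev tool [0.0001 0.0001 0.0246] ang [ 0.02 -0.    0.02]
8 rows slide [0.0, 0.0, 0.007] rot [0.0, -0.0, 0.001]
```

Emit:
play_rows(
  slide=[
    [0,0,0.008],
    [0,0,0.008],
    [0,0,0.008],
    [0,0,0.008],
    [0,0,0.008],
    [0,0,0],
    [0,0,0],
    [0,0,0],
  ],
  rot=[
    [0,0,0],
    [0,0,0],
    [0,0,0],
    [0,0,0],
    [0,0,0],
    [0,0,0],
    [0,0,0],
    [0,0,0],
  ],
)

```text
time_s: 11.95
tool_pos: [0.6491, 0.0946, 0.108]
tool_rot: [0.149, 2.44, -0.054]
force: [-0.0, 0.3, -6.8]
opening: 0.642
grip_force: 66.0
```

Emit:
play_rows(
  slide=[
    [0,0,0.01],
    [0,0,0.01],
    [0,0,0.01],
    [0,0,0.01],
    [0,0,0],
    [0,0,0],
    [0,0,0],
    [0,0,0],
  ],
  rot=[
    [0,0,0],
    [0,0,0],
    [0,0,0],
    [0,0,0],
    [0,0,0],
    [0,0,0],
    [0,0,0],
    [0,0,0],
  ],
)

```text
time_s: 12.75
tool_pos: [0.6496, 0.0946, 0.1074]
tool_rot: [0.149, 2.439, -0.053]
force: [-40.3, -0.7, 33.9]
opening: 0.644
grip_force: 72.7
```

Emit:
play_rows(
  slide=[
    [0,0,-0.006],
    [0,0,-0.006],
    [0,0,0],
    [0,0,0],
    [0,0,0],
    [0,0,0],
    [0,0,0],
    [0,0,0],
  ],
  rot=[
    [0,0,0],
    [0,0,0],
    [0,0,0],
    [0,0,0],
    [0,0,0],
    [0,0,0],
    [0,0,0],
    [0,0,0],
  ],
)

```text
time_s: 13.55
tool_pos: [0.6495, 0.0946, 0.1074]
tool_rot: [0.149, 2.439, -0.053]
force: [-23.6, -0.4, 17.6]
opening: 0.64
grip_force: 69.8
```

Emit:
play_rows(
  slide=[
    [0,0,0],
    [0,0,0],
    [0,0,0],
    [0,0,0],
    [0,0,0],
    [0,0,0],
    [0,0,-0.05],
    [0,0,-0.1],
  ],
  rot=[
    [0,0,0],
    [0,0,0],
    [0,0,0],
    [0,0,0],
    [0,0,0],
    [0,0,0],
    [0,0,0],
    [0,0,0],
  ],
  grip=0.8,
)

```text
time_s: 14.35
tool_pos: [0.645, 0.0949, 0.1126]
tool_rot: [0.149, 2.44, -0.054]
force: [-0.6, 0.2, 0.8]
opening: 0.902
grip_force: 0.0
```

Emit:
play_rows(
  slide=[
    [0,0,-0.3],
    [0,0,-0.3],
    [0,0,-0.3],
    [0,0,-0.3],
    [0,0,-0.3],
    [0,0,-0.3],
    [0,0,0],
    [0,0,0],
  ],
  rot=[
    [0,0,0],
    [0,0,0],
    [0,0,0],
    [0,0,0],
    [0,0,0],
    [0,0,0],
    [0,0,0],
    [0,0,0],
  ],
  grip=1,
)

```text
time_s: 15.15
tool_pos: [0.588, 0.1022, 0.1818]
tool_rot: [0.149, 2.439, -0.053]
force: [-0.4, -0.1, -0.1]
opening: 0.997
grip_force: 0.0
```

```bash
python3 - <<'E'
from h import *
c=arm.calibration("wrist");p,d=arm.grab_frame("wrist");cv2.imwrite("pics/w2.png",p)
P=cloud("wrist",d,c)[d>0];G=pegT("L",0);Q=(P-G[:3,3])@G[:3,:3]  # tool axes about peg foot
r=np.hypot(Q[:,0],Q[:,1]);t=Q[(r<.04)&(-Q[:,2]>.045)&(-Q[:,2]<.06)&(r>.016)];print("top h",np.percentile(-t[:,2],[10,50,90]),cv2.minEnclosingCircle(t[:,:2].astype(np.float32)))
A=np.c_[t[:,:2],np.ones(len(t))];print("tilt",np.linalg.lstsq(A,-t[:,2],rcond=None)[0])
b=Q[(abs(Q[:,2])<.01)&(abs(Q[:,0])<.055)&(abs(Q[:,1])<.08)];print("board h",np.median(-b[:,2]) if len(b) else None,len(b))
for cam in("scene","side"):
    _,d=arm.grab_frame(cam);P=cloud(cam,d)[d>0]
    Q=P[(np.hypot(P[:,0]-.4645,P[:,1]+.1355)<.045)&(P[:,2]>.028)&(P[:,2]<.05)];print("M",circ(Q[np.hypot(*(Q[:,:2]-[.4645,-.1355]).T)>.014],.025))
    Q=P[(np.hypot(P[:,0]-.415,P[:,1]+.365)<.045)&(P[:,2]>.028)&(P[:,2]<.05)];print("S",circ(Q[np.hypot(*(Q[:,:2]-[.415,-.365]).T)>.014],.022))
T=pose();print(T[:3,3]);T1=down([.4645,-.1355,.13],83);row(T,T1,16)
E
```

```text
top h [0.0518571  0.05281703 0.05365746] ((0.0062797786667943, 0.0003980100154876709), 0.028307218104600906)
tilt [-0.01575971 -0.00020426  0.05284123]
board h -0.0009635860325288566 16440
M (array([ 0.4649, -0.1361]), 0.0015)
S (array([ 0.4161, -0.3647]), 0.0005)
M (array([ 0.4641, -0.1351]), 0.0014)
S (array([ 0.4151, -0.3654]), 0.0025)
[0.58793805 0.10183102 0.18095464]
16 rows slide [0.135, -0.313, 0.017] rot [-0.0, 0.625, 0.0]
```

View pics/w2.png

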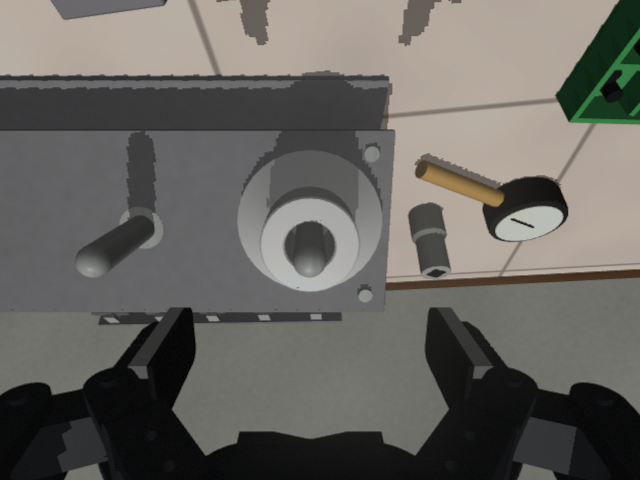

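The large cone is flush: its top is 53.8 mm above the board, with the peg showing in the bore at (310,245). Medium cone next.

Emit:
play_rows(
  slide=[
    [0.135,-0.313,0.017],
    [0.135,-0.313,0.017],
    [0.135,-0.313,0.017],
    [0.135,-0.313,0.017],
    [0.135,-0.313,0.017],
    [0.135,-0.313,0.017],
    [0.135,-0.313,0.017],
    [0.135,-0.313,0.017],
  ],
  rot=[
    [0,0.625,0],
    [0,0.625,0],
    [0,0.625,0],
    [0,0.625,0],
    [0,0.625,0],
    [0,0.625,0],
    [0,0.625,0],
    [0,0.625,0],
  ],
)

```text
time_s: 16.1
tool_pos: [0.5309, -0.0167, 0.1475]
tool_rot: [0.171, 2.786, -0.03]
force: [-0.6, 0.1, -0.2]
opening: 1.001
grip_force: 0.0
```

Emit:
play_rows(
  slide=[
    [0.135,-0.313,0.017],
    [0.135,-0.313,0.017],
    [0.135,-0.313,0.017],
    [0.135,-0.313,0.017],
    [0.135,-0.313,0.017],
    [0.135,-0.313,0.017],
    [0.135,-0.313,0.017],
    [0.135,-0.313,0.017],
  ],
  rot=[
    [0,0.625,0],
    [0,0.625,0],
    [0,0.625,0],
    [0,0.625,0],
    [0,0.625,0],
    [0,0.625,0],
    [0,0.625,0],
    [0,0.625,0],
  ],
)

```text
time_s: 16.9
tool_pos: [0.4645, -0.1348, 0.1302]
tool_rot: [0.193, 3.134, -0.001]
force: [-0.2, -0.4, 0.1]
opening: 1.001
grip_force: 0.0
```

```bash
python3 - <<'E'
from h import *
wcone((.4645,-.1355),.025)
T=pose();print(T[:3,3]);T1=down([.4645,-.1355,T[2,3]],83);row(T,T1,4)
E
```

```text
collar 533 (array([ 0.4634, -0.1344]), 0.0001) top 3852 ((0.46341755986213684, -0.13448020815849304), 0.02545020543038845)
[ 0.46376542 -0.13723957  0.13004165]
4 rows slide [-0.003, 0.009, -0.0] rot [-0.005, -0.006, -0.011]
```

Emit:
play_rows(
  slide=[
    [0.015,0.054,0.2625],
    [0,0,0.2625],
    [0,0,0.2625],
    [0,0,0.2625],
    [0,0,0.2625],
    [0,0,0.2625],
    [0,0,0.2625],
    [0,0,0.2625],
  ],
  rot=[
    [0,0,0],
    [0,0,0],
    [0,0,0],
    [0,0,0],
    [0,0,0],
    [0,0,0],
    [0,0,0],
    [0,0,0],
  ],
)

```text
time_s: 17.75
tool_pos: [0.465, -0.1311, 0.0248]
tool_rot: [0.191, 3.132, -0.001]
force: [-0.3, -0.9, -0.1]
opening: 1.001
grip_force: 0.0
```

Emit:
play_rows(
  slide=[
    [0,0,0],
    [0,0,0],
    [0,0,0],
    [0,0,0],
    [0,0,0],
    [0,0,0],
    [0,0,0],
    [0,0,0],
  ],
  rot=[
    [0,0,0],
    [0,0,0],
    [0,0,0],
    [0,0,0],
    [0,0,0],
    [0,0,0],
    [0,0,0],
    [0,0,0],
  ],
  grip=-1,
)

```text
time_s: 18.55
tool_pos: [0.4653, -0.1313, 0.0266]
tool_rot: [0.192, 3.131, -0.002]
force: [-1.9, -1.7, 6.0]
opening: 0.569
grip_force: 63.2
```

```bash
python3 - <<'E'
from h import *
T=pose();print(T[:3,3]);dx=(np.array([.4634,-.1345,T[2,3]])-T[:3,3])@T[:3,0];print("dx",dx)
T[2,3]+=.15;T1=pegT("M",.112,dx);print(T1[:3,3]);row(T,T1,16)
E
```

```text
[ 0.46533904 -0.13129885  0.02663169]
dx 0.0015340793164908086
[ 0.58031082 -0.01266957  0.17688306]
16 rows slide [-0.12, 0.165, 0.041] rot [-0.001, -0.62, 0.0]
```

Emit:
play_rows(
  slide=[
    [0,0,-0.2],
    [0,0,-0.4],
    [0,0,-0.4],
    [0,0,-0.4],
    [0,0,-0.4],
    [0,0,-0.4],
    [0,0,-0.4],
    [0,0,-0.4],
  ],
  rot=[
    [0,0,0],
    [0,0,0],
    [0,0,0],
    [0,0,0],
    [0,0,0],
    [0,0,0],
    [0,0,0],
    [0,0,0],
  ],
)

```text
time_s: 19.35
tool_pos: [0.4641, -0.1308, 0.1775]
tool_rot: [0.191, 3.131, -0.001]
force: [-0.2, -0.5, -2.6]
opening: 0.57
grip_force: 63.0
```

Emit:
play_rows(
  slide=[
    [-0.12,0.165,0.041],
    [-0.12,0.165,0.041],
    [-0.12,0.165,0.041],
    [-0.12,0.165,0.041],
    [-0.12,0.165,0.041],
    [-0.12,0.165,0.041],
    [-0.12,0.165,0.041],
    [-0.12,0.165,0.041],
  ],
  rot=[
    [0,-0.625,0],
    [0,-0.625,0],
    [0,-0.625,0],
    [0,-0.625,0],
    [0,-0.625,0],
    [0,-0.625,0],
    [0,-0.625,0],
    [0,-0.625,0],
  ],
)

```text
time_s: 20.15
tool_pos: [0.5217, -0.0711, 0.1679]
tool_rot: [0.17, 2.782, -0.031]
force: [0.2, -0.8, -3.6]
opening: 0.573
grip_force: 63.2
```

Emit:
play_rows(
  slide=[
    [-0.12,0.165,0.041],
    [-0.12,0.165,0.041],
    [-0.12,0.165,0.041],
    [-0.12,0.165,0.041],
    [-0.12,0.165,0.041],
    [-0.12,0.165,0.041],
    [-0.12,0.165,0.041],
    [-0.12,0.165,0.041],
  ],
  rot=[
    [0,-0.625,0],
    [0,-0.625,0],
    [0,-0.625,0],
    [0,-0.625,0],
    [0,-0.625,0],
    [0,-0.625,0],
    [0,-0.625,0],
    [0,-0.625,0],
  ],
)

```text
time_s: 20.95
tool_pos: [0.5671, -0.0271, 0.1723]
tool_rot: [0.157, 2.506, -0.067]
force: [0.6, -0.5, -3.9]
opening: 0.569
grip_force: 63.2
```

Emit:
play_rows(
  slide=[
    [0,0,0],
    [0,0,0],
    [0,0,0],
    [0,0,0],
    [0,0,0],
    [0,0,0],
    [0,0,0],
    [0,0,0],
  ],
  rot=[
    [0,0,0],
    [0,0,0],
    [0,0,0],
    [0,0,0],
    [0,0,0],
    [0,0,0],
    [0,0,0],
    [0,0,0],
  ],
)

```text
time_s: 21.75
tool_pos: [0.567, -0.027, 0.1715]
tool_rot: [0.156, 2.508, -0.066]
force: [0.8, 0.6, -4.0]
opening: 0.568
grip_force: 63.2
```

```bash
python3 - <<'E'
from h import *
for i in range(3): res("M",.1,.0015,4); arm.grab_frame("side")
E
```

```text
dev tool [-0.0122  0.0158  0.1152] ang [-0.7  -3.93  0.12]
4 rows slide [-0.064, 0.08, 0.073] rot [-0.044, -0.246, 0.007]
dev tool [-0.0122  0.0158  0.1152] ang [-0.7  -3.94  0.11]
4 rows slide [-0.065, 0.08, 0.073] rot [-0.044, -0.246, 0.007]
dev tool [-0.0122  0.0158  0.1152] ang [-0.7  -3.93  0.11]
4 rows slide [-0.064, 0.08, 0.073] rot [-0.044, -0.246, 0.007]
```

Emit:
play_rows(
  slide=[
    [-0.04,0.053,0],
    [-0.04,0.053,0],
    [-0.04,0.053,0],
    [-0.04,0.053,0],
    [-0.04,0.053,0],
    [-0.04,0.053,0],
    [0,0,0],
    [0,0,0],
  ],
  rot=[
    [-0.029,-0.164,0.005],
    [-0.029,-0.164,0.005],
    [-0.029,-0.164,0.005],
    [-0.029,-0.164,0.005],
    [-0.029,-0.164,0.005],
    [-0.029,-0.164,0.005],
    [0,0,0],
    [0,0,0],
  ],
)

```text
time_s: 22.7
tool_pos: [0.5784, -0.0124, 0.1786]
tool_rot: [0.149, 2.44, -0.054]
force: [0.7, 0.4, -3.9]
opening: 0.575
grip_force: 63.3
```

```bash
python3 - <<'E'
from h import *
res("M",.1,.0015,8);res("M",.03,.0015,16)
p,d=arm.grab_frame("side");cv2.imwrite("pics/s3.png",np.hstack([cv2.resize(p[130:290,320:480],None,fx=2.5,fy=2.5),cv2.resize(arm.grab_frame("scene")[0][220:380,280:440],None,fx=2.5,fy=2.5)]))
E
```

```text
dev tool [-0.0004  0.      0.1146] ang [-0.01 -0.02 -0.  ]
8 rows slide [-0.001, 0.0, 0.036] rot [-0.0, -0.001, -0.0]
dev tool [-0.0004  0.      0.1146] ang [-0.01 -0.02 -0.  ]
16 rows slide [-0.0, 0.0, 0.106] rot [-0.0, -0.0, -0.0]
```

View pics/s3.png

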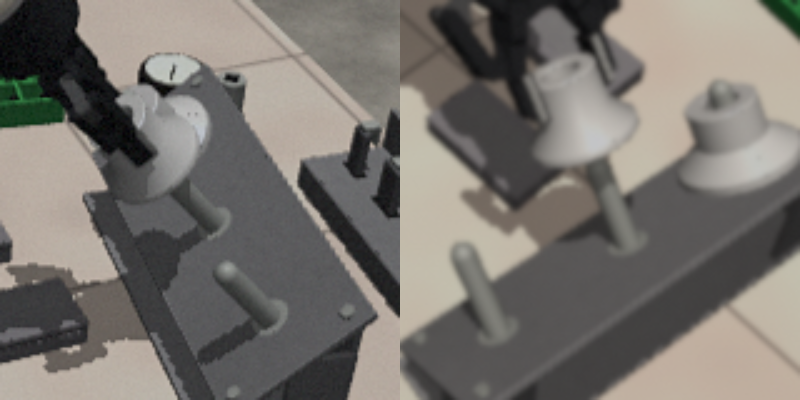

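Both views put the middle peg on the held cone's axis; the large cone sits seated. Inserting.

Emit:
play_rows(
  slide=[
    [0,0,0.1],
    [0,0,0.1],
    [0,0,0.1],
    [0,0,0.1],
    [0,0,0.1],
    [0,0,0.1],
    [0,0,0.1],
    [0,0,0.1],
  ],
  rot=[
    [0,0,0],
    [0,0,0],
    [0,0,0],
    [0,0,0],
    [0,0,0],
    [0,0,0],
    [0,0,0],
    [0,0,0],
  ],
)

```text
time_s: 23.6
tool_pos: [0.6042, -0.0156, 0.1478]
tool_rot: [0.15, 2.44, -0.054]
force: [-0.7, -1.2, -4.1]
opening: 0.575
grip_force: 63.3
```

```bash
python3 - <<'E'
from h import *
res("M",.03,.0015,8);print(arm.observe()["force"])
E
```

```text
dev tool [-0.0002  0.      0.0743] ang [-0.01  0.   -0.01]
8 rows slide [-0.001, 0.0, 0.111] rot [-0.0, 0.0, -0.0]
[-0.71049783 -1.18601715 -4.10891386]
```

Emit:
play_rows(
  slide=[
    [0,0,0.11],
    [0,0,0.11],
    [0,0,0.11],
    [0,0,0.11],
    [0,0,0.11],
    [0,0,0.11],
    [0,0,0.11],
    [0,0,0.11],
  ],
  rot=[
    [0,0,0],
    [0,0,0],
    [0,0,0],
    [0,0,0],
    [0,0,0],
    [0,0,0],
    [0,0,0],
    [0,0,0],
  ],
)

```text
time_s: 24.4
tool_pos: [0.6323, -0.019, 0.114]
tool_rot: [0.149, 2.44, -0.054]
force: [0.6, 0.0, -4.0]
opening: 0.573
grip_force: 63.3
```

Emit:
play_rows(
  slide=[
    [0,0,0.01],
    [0,0,0.01],
    [0,0,0.01],
    [0,0,0.01],
    [0,0,0.01],
    [0,0,0.01],
    [0,0,0],
    [0,0,0],
  ],
  rot=[
    [0,0,0],
    [0,0,0],
    [0,0,0],
    [0,0,0],
    [0,0,0],
    [0,0,0],
    [0,0,0],
    [0,0,0],
  ],
)

```text
time_s: 25.2
tool_pos: [0.6339, -0.0192, 0.112]
tool_rot: [0.15, 2.44, -0.054]
force: [0.2, 0.5, -3.9]
opening: 0.572
grip_force: 63.3
```

```bash
python3 - <<'E'
from h import *
res("M",.026,.0015,8)
E
```

```text
dev tool [-0.0003 -0.      0.0276] ang [-0.01  0.   -0.01]
8 rows slide [-0.001, -0.0, 0.004] rot [-0.0, 0.0, -0.0]
```

Emit:
play_rows(
  slide=[
    [0,0,0.01],
    [0,0,0.01],
    [0,0,0.01],
    [0,0,0],
    [0,0,0],
    [0,0,0],
    [0,0,0],
    [0,0,0],
  ],
  rot=[
    [0,0,0],
    [0,0,0],
    [0,0,0],
    [0,0,0],
    [0,0,0],
    [0,0,0],
    [0,0,0],
    [0,0,0],
  ],
)

```text
time_s: 26.0
tool_pos: [0.6343, -0.0192, 0.1113]
tool_rot: [0.149, 2.439, -0.055]
force: [-22.4, 0.5, 17.9]
opening: 0.567
grip_force: 66.9
```

Emit:
play_rows(
  slide=[
    [0,0,0],
    [0,0,0],
    [0,0,0],
    [0,0,0],
    [0,0,0],
    [0,0,0],
    [0,0,-0.05],
    [0,0,-0.1],
  ],
  rot=[
    [0,0,0],
    [0,0,0],
    [0,0,0],
    [0,0,0],
    [0,0,0],
    [0,0,0],
    [0,0,0],
    [0,0,0],
  ],
  grip=0.8,
)

```text
time_s: 26.8
tool_pos: [0.6299, -0.0188, 0.1166]
tool_rot: [0.15, 2.44, -0.054]
force: [0.2, -1.0, 0.2]
opening: 0.901
grip_force: 0.0
```

Emit:
play_rows(
  slide=[
    [0,0,-0.3],
    [0,0,-0.3],
    [0,0,-0.3],
    [0,0,-0.3],
    [0,0,-0.3],
    [0,0,-0.3],
    [0,0,0],
    [0,0,0],
  ],
  rot=[
    [0,0,0],
    [0,0,0],
    [0,0,0],
    [0,0,0],
    [0,0,0],
    [0,0,0],
    [0,0,0],
    [0,0,0],
  ],
  grip=1,
)

```text
time_s: 27.6
tool_pos: [0.5729, -0.0117, 0.186]
tool_rot: [0.149, 2.438, -0.055]
force: [-0.6, 0.1, 0.1]
opening: 1.0
grip_force: 0.0
```

```bash
cat >> h.py <<'E'
def seated(name):
    c=arm.calibration("wrist");p,d=arm.grab_frame("wrist")
    P=cloud("wrist",d,c)[d>0];G=pegT(name,0);Q=(P-G[:3,3])@G[:3,:3];r=np.hypot(Q[:,0]-.005,Q[:,1]);t=Q[(r<.035)&(-Q[:,2]>.04)&(-Q[:,2]<.064)&(r>.014)]
    b=Q[(abs(Q[:,2])<.01)&(abs(Q[:,0])<.055)&(abs(Q[:,1])<.07)];print("top h",np.round(np.percentile(-t[:,2],[10,50,90]),4),"board h",np.round(np.median(-b[:,2]),4));return p
def look():
    for cam in("scene","side"):
        _,d=arm.grab_frame(cam);P=cloud(cam,d)[d>0]
        Q=P[(np.hypot(P[:,0]-.415,P[:,1]+.365)<.09)&(P[:,2]>.03)&(P[:,2]<.05)];print("S",len(Q),circ(Q,.022) if len(Q)>20 else "")
E
python3 - <<'E'
from h import *
seated("M");look()
T=pose();print(T[:3,3]);T1=down([.4155,-.365,.13],83);row(T,T1,24)
E
```

```text
top h [0.0525 0.0538 0.0547] board h -0.0
S 237 (array([ 0.418 , -0.3651]), 0.0024)
S 361 (array([ 0.415 , -0.3657]), 0.0029)
[ 0.57279677 -0.01175429  0.18503205]
24 rows slide [0.106, -0.308, 0.01] rot [-0.0, 0.416, -0.0]
```

Emit:
play_rows(
  slide=[
    [0.106,-0.308,0.01],
    [0.106,-0.308,0.01],
    [0.106,-0.308,0.01],
    [0.106,-0.308,0.01],
    [0.106,-0.308,0.01],
    [0.106,-0.308,0.01],
    [0.106,-0.308,0.01],
    [0.106,-0.308,0.01],
  ],
  rot=[
    [0,0.416,0],
    [0,0.416,0],
    [0,0.416,0],
    [0,0.416,0],
    [0,0.416,0],
    [0,0.416,0],
    [0,0.416,0],
    [0,0.416,0],
  ],
)

```text
time_s: 28.55
tool_pos: [0.5256, -0.129, 0.1583]
tool_rot: [0.165, 2.669, -0.038]
force: [0.7, 0.0, 0.1]
opening: 0.996
grip_force: 0.0
```

Emit:
play_rows(
  slide=[
    [0.106,-0.308,0.01],
    [0.106,-0.308,0.01],
    [0.106,-0.308,0.01],
    [0.106,-0.308,0.01],
    [0.106,-0.308,0.01],
    [0.106,-0.308,0.01],
    [0.106,-0.308,0.01],
    [0.106,-0.308,0.01],
  ],
  rot=[
    [0,0.416,0],
    [0,0.416,0],
    [0,0.416,0],
    [0,0.416,0],
    [0,0.416,0],
    [0,0.416,0],
    [0,0.416,0],
    [0,0.416,0],
  ],
)

```text
time_s: 29.35
tool_pos: [0.4727, -0.2467, 0.1393]
tool_rot: [0.179, 2.901, -0.021]
force: [-0.3, 0.4, -0.4]
opening: 0.998
grip_force: 0.0
```

Emit:
play_rows(
  slide=[
    [0.106,-0.308,0.01],
    [0.106,-0.308,0.01],
    [0.106,-0.308,0.01],
    [0.106,-0.308,0.01],
    [0.106,-0.308,0.01],
    [0.106,-0.308,0.01],
    [0.106,-0.308,0.01],
    [0.106,-0.308,0.01],
  ],
  rot=[
    [0,0.416,0],
    [0,0.416,0],
    [0,0.416,0],
    [0,0.416,0],
    [0,0.416,0],
    [0,0.416,0],
    [0,0.416,0],
    [0,0.416,0],
  ],
)

```text
time_s: 30.15
tool_pos: [0.4164, -0.364, 0.1296]
tool_rot: [0.194, 3.133, -0.001]
force: [0.6, 0.3, 0.0]
opening: 0.999
grip_force: 0.0
```

Emit:
play_rows(
  slide=[
    [0,0,0],
    [0,0,0],
    [0,0,0],
    [0,0,0],
    [0,0,0],
    [0,0,0],
    [0,0,0],
    [0,0,0],
  ],
  rot=[
    [0,0,0],
    [0,0,0],
    [0,0,0],
    [0,0,0],
    [0,0,0],
    [0,0,0],
    [0,0,0],
    [0,0,0],
  ],
)

```text
time_s: 30.95
tool_pos: [0.417, -0.363, 0.1304]
tool_rot: [0.192, 3.131, -0.001]
force: [-1.0, -0.2, -0.4]
opening: 1.003
grip_force: 0.0
```

```bash
python3 - <<'E'
from h import *
wcone((.4155,-.365),.022)
T=pose();print(T[:3,3]);T1=down([.4155,-.365,T[2,3]],83);row(T,T1,4)
E
```

```text
collar 534 (array([ 0.4156, -0.3642]), 0.0002) top 2624 ((0.4157180190086365, -0.3639698624610901), 0.022354498505592346)
[ 0.41700437 -0.36296379  0.13037141]
4 rows slide [0.006, -0.011, -0.0] rot [-0.002, 0.018, -0.002]
```

Emit:
play_rows(
  slide=[
    [0.026,-0.023,0.26],
    [0,0,0.26],
    [0,0,0.26],
    [0,0,0.26],
    [0,0,0.26],
    [0,0,0.26],
    [0,0,0.26],
    [0,0,0.26],
  ],
  rot=[
    [0,0,0],
    [0,0,0],
    [0,0,0],
    [0,0,0],
    [0,0,0],
    [0,0,0],
    [0,0,0],
    [0,0,0],
  ],
)

```text
time_s: 31.8
tool_pos: [0.4161, -0.364, 0.0252]
tool_rot: [0.192, 3.131, -0.001]
force: [-0.4, 0.8, 0.6]
opening: 1.004
grip_force: 0.0
```

Emit:
play_rows(
  slide=[
    [0,0,0],
    [0,0,0],
    [0,0,0],
    [0,0,0],
    [0,0,0],
    [0,0,0],
    [0,0,0],
    [0,0,0],
  ],
  rot=[
    [0,0,0],
    [0,0,0],
    [0,0,0],
    [0,0,0],
    [0,0,0],
    [0,0,0],
    [0,0,0],
    [0,0,0],
  ],
  grip=-1,
)

```text
time_s: 32.6
tool_pos: [0.4164, -0.3644, 0.0272]
tool_rot: [0.192, 3.13, -0.003]
force: [-1.3, 1.1, 6.7]
opening: 0.5
grip_force: 61.5
```

```bash
python3 - <<'E'
from h import *
T=pose();print(T[:3,3]);dx=(np.array([.4156,-.3641,T[2,3]])-T[:3,3])@T[:3,0];print("dx",dx)
T[2,3]+=.15;T1=pegT("R",.118,dx);print(T1[:3,3]);row(T,T1,24)
E
```

```text
[ 0.41637769 -0.36436438  0.02720624]
dx 0.0008041832680127577
[ 0.56242788 -0.12673142  0.18011016]
24 rows slide [-0.094, 0.211, 0.03] rot [-0.001, -0.413, -0.0]
```

Emit:
play_rows(
  slide=[
    [0,0,-0.2],
    [0,0,-0.4],
    [0,0,-0.4],
    [0,0,-0.4],
    [0,0,-0.4],
    [0,0,-0.4],
    [0,0,-0.4],
    [0,0,-0.4],
  ],
  rot=[
    [0,0,0],
    [0,0,0],
    [0,0,0],
    [0,0,0],
    [0,0,0],
    [0,0,0],
    [0,0,0],
    [0,0,0],
  ],
)

```text
time_s: 33.4
tool_pos: [0.4152, -0.3637, 0.1779]
tool_rot: [0.192, 3.131, -0.002]
force: [0.1, -0.2, -3.0]
opening: 0.506
grip_force: 61.6
```

Emit:
play_rows(
  slide=[
    [-0.094,0.211,0.03],
    [-0.094,0.211,0.03],
    [-0.094,0.211,0.03],
    [-0.094,0.211,0.03],
    [-0.094,0.211,0.03],
    [-0.094,0.211,0.03],
    [-0.094,0.211,0.03],
    [-0.094,0.211,0.03],
  ],
  rot=[
    [0,-0.413,0],
    [0,-0.413,0],
    [0,-0.413,0],
    [0,-0.413,0],
    [0,-0.413,0],
    [0,-0.413,0],
    [0,-0.413,0],
    [0,-0.413,0],
  ],
)

```text
time_s: 34.2
tool_pos: [0.4639, -0.2843, 0.1689]
tool_rot: [0.178, 2.9, -0.023]
force: [0.7, -0.1, -3.2]
opening: 0.498
grip_force: 61.7
```

Emit:
play_rows(
  slide=[
    [-0.094,0.211,0.03],
    [-0.094,0.211,0.03],
    [-0.094,0.211,0.03],
    [-0.094,0.211,0.03],
    [-0.094,0.211,0.03],
    [-0.094,0.211,0.03],
    [-0.094,0.211,0.03],
    [-0.094,0.211,0.03],
  ],
  rot=[
    [0,-0.413,0],
    [0,-0.413,0],
    [0,-0.413,0],
    [0,-0.413,0],
    [0,-0.413,0],
    [0,-0.413,0],
    [0,-0.413,0],
    [0,-0.413,0],
  ],
)

```text
time_s: 35.0
tool_pos: [0.5133, -0.2055, 0.1699]
tool_rot: [0.163, 2.67, -0.041]
force: [0.2, -0.0, -4.1]
opening: 0.495
grip_force: 61.7
```

Emit:
play_rows(
  slide=[
    [-0.094,0.211,0.03],
    [-0.094,0.211,0.03],
    [-0.094,0.211,0.03],
    [-0.094,0.211,0.03],
    [-0.094,0.211,0.03],
    [-0.094,0.211,0.03],
    [-0.094,0.211,0.03],
    [-0.094,0.211,0.03],
  ],
  rot=[
    [0,-0.413,0],
    [0,-0.413,0],
    [0,-0.413,0],
    [0,-0.413,0],
    [0,-0.413,0],
    [0,-0.413,0],
    [0,-0.413,0],
    [0,-0.413,0],
  ],
)

```text
time_s: 35.8
tool_pos: [0.5553, -0.1371, 0.1774]
tool_rot: [0.153, 2.47, -0.06]
force: [0.3, -0.9, -3.0]
opening: 0.496
grip_force: 61.8
```

Emit:
play_rows(
  slide=[
    [0,0,0],
    [0,0,0],
    [0,0,0],
    [0,0,0],
    [0,0,0],
    [0,0,0],
    [0,0,0],
    [0,0,0],
  ],
  rot=[
    [0,0,0],
    [0,0,0],
    [0,0,0],
    [0,0,0],
    [0,0,0],
    [0,0,0],
    [0,0,0],
    [0,0,0],
  ],
)

```text
time_s: 36.6
tool_pos: [0.5551, -0.1371, 0.1767]
tool_rot: [0.153, 2.472, -0.058]
force: [0.3, -0.3, -3.4]
opening: 0.505
grip_force: 61.8
```

```bash
python3 - <<'E'
from h import *
res("R",.115,.0008,6)
E
```

```text
dev tool [-0.0067  0.0112  0.1193] ang [-0.26 -1.85  0.03]
6 rows slide [-0.023, 0.037, 0.014] rot [-0.011, -0.077, 0.001]
```

Emit:
play_rows(
  slide=[
    [-0.023,0.037,0.014],
    [-0.023,0.037,0.014],
    [-0.023,0.037,0.014],
    [-0.023,0.037,0.014],
    [-0.023,0.037,0.014],
    [-0.023,0.037,0.014],
    [0,0,0],
    [0,0,0],
  ],
  rot=[
    [-0.011,-0.077,0.001],
    [-0.011,-0.077,0.001],
    [-0.011,-0.077,0.001],
    [-0.011,-0.077,0.001],
    [-0.011,-0.077,0.001],
    [-0.011,-0.077,0.001],
    [0,0,0],
    [0,0,0],
  ],
)

```text
time_s: 37.4
tool_pos: [0.5644, -0.1271, 0.1778]
tool_rot: [0.149, 2.44, -0.054]
force: [0.6, -0.1, -3.6]
opening: 0.503
grip_force: 61.8
```

```bash
python3 - <<'E'
from h import *
res("R",.03,.0008,16)
p,d=arm.grab_frame("side");cv2.imwrite("pics/s4.png",np.hstack([cv2.resize(p[150:310,330:490],None,fx=2.5,fy=2.5),cv2.resize(arm.grab_frame("scene")[0][240:400,240:400],None,fx=2.5,fy=2.5)]))
E
```

```text
dev tool [0.     0.0002 0.1149] ang [ 0.01 -0.01  0.01]
16 rows slide [0.0, 0.0, 0.106] rot [0.0, -0.0, 0.0]
```

View pics/s4.png

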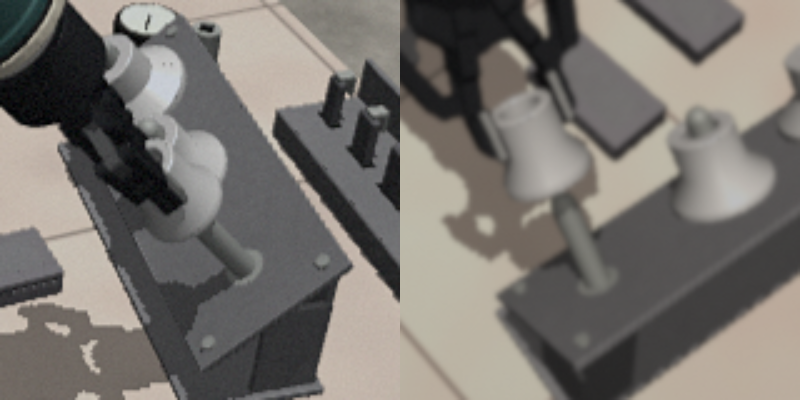

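The right peg lines up with the small cone's bore; medium and large are seated. Inserting.

Emit:
play_rows(
  slide=[
    [0,0,0.1],
    [0,0,0.1],
    [0,0,0.1],
    [0,0,0.1],
    [0,0,0.1],
    [0,0,0.1],
    [0,0,0.1],
    [0,0,0.1],
  ],
  rot=[
    [0,0,0],
    [0,0,0],
    [0,0,0],
    [0,0,0],
    [0,0,0],
    [0,0,0],
    [0,0,0],
    [0,0,0],
  ],
)

```text
time_s: 38.3
tool_pos: [0.5902, -0.1302, 0.1468]
tool_rot: [0.149, 2.44, -0.054]
force: [-0.3, -0.4, -3.8]
opening: 0.501
grip_force: 61.8
```

```bash
python3 - <<'E'
from h import *
res("R",.03,.0008,8)
E
```

```text
dev tool [0.     0.0001 0.0745] ang [ 0.01 -0.    0.01]
8 rows slide [0.0, 0.0, 0.111] rot [0.0, -0.0, 0.0]
```

Emit:
play_rows(
  slide=[
    [0,0,0.11],
    [0,0,0.11],
    [0,0,0.11],
    [0,0,0.11],
    [0,0,0.11],
    [0,0,0.11],
    [0,0,0.11],
    [0,0,0.11],
  ],
  rot=[
    [0,0,0],
    [0,0,0],
    [0,0,0],
    [0,0,0],
    [0,0,0],
    [0,0,0],
    [0,0,0],
    [0,0,0],
  ],
)

```text
time_s: 39.1
tool_pos: [0.6183, -0.1337, 0.1131]
tool_rot: [0.149, 2.44, -0.054]
force: [0.5, -0.4, -3.1]
opening: 0.506
grip_force: 61.8
```

Emit:
play_rows(
  slide=[
    [0,0,0.01],
    [0,0,0.01],
    [0,0,0.01],
    [0,0,0.01],
    [0,0,0.01],
    [0,0,0],
    [0,0,0],
    [0,0,0],
  ],
  rot=[
    [0,0,0],
    [0,0,0],
    [0,0,0],
    [0,0,0],
    [0,0,0],
    [0,0,0],
    [0,0,0],
    [0,0,0],
  ],
)

```text
time_s: 39.9
tool_pos: [0.6194, -0.1339, 0.1116]
tool_rot: [0.149, 2.44, -0.055]
force: [-4.8, 1.1, 1.8]
opening: 0.502
grip_force: 62.5
```

```bash
python3 - <<'E'
from h import *
res("R",.026,.0008,8)
E
```

```text
dev tool [0.     0.0002 0.0286] ang [-0.02  0.    0.02]
8 rows slide [0.0, 0.001, 0.007] rot [-0.001, 0.0, 0.001]
```

Contact has begun; I'll press slightly, release and back off.

Emit:
play_rows(
  slide=[
    [0,0,0.008],
    [0,0,0.008],
    [0,0,0],
    [0,0,0],
    [0,0,0],
    [0,0,0],
    [0,0,0],
    [0,0,0],
  ],
  rot=[
    [0,0,0],
    [0,0,0],
    [0,0,0],
    [0,0,0],
    [0,0,0],
    [0,0,0],
    [0,0,0],
    [0,0,0],
  ],
)

```text
time_s: 40.7
tool_pos: [0.6195, -0.1338, 0.1114]
tool_rot: [0.148, 2.439, -0.056]
force: [-29.7, 0.5, 28.6]
opening: 0.503
grip_force: 66.7
```

Emit:
play_rows(
  slide=[
    [0,0,0],
    [0,0,0],
    [0,0,0],
    [0,0,0],
    [0,0,0],
    [0,0,0],
    [0,0,-0.05],
    [0,0,-0.1],
  ],
  rot=[
    [0,0,0],
    [0,0,0],
    [0,0,0],
    [0,0,0],
    [0,0,0],
    [0,0,0],
    [0,0,0],
    [0,0,0],
  ],
  grip=0.7,
)

```text
time_s: 41.5
tool_pos: [0.6151, -0.1332, 0.1167]
tool_rot: [0.149, 2.44, -0.054]
force: [-0.2, 0.6, 0.2]
opening: 0.849
grip_force: 0.0
```

Emit:
play_rows(
  slide=[
    [0,0,-0.3],
    [0,0,-0.3],
    [0,0,-0.3],
    [0,0,-0.3],
    [0,0,-0.3],
    [0,0,-0.3],
    [0,0,0],
    [0,0,0],
  ],
  rot=[
    [0,0,0],
    [0,0,0],
    [0,0,0],
    [0,0,0],
    [0,0,0],
    [0,0,0],
    [0,0,0],
    [0,0,0],
  ],
  grip=1,
)

```text
time_s: 42.3
tool_pos: [0.5579, -0.1269, 0.1858]
tool_rot: [0.15, 2.439, -0.056]
force: [0.7, -1.0, 0.6]
opening: 0.999
grip_force: 0.0
```

```bash
cat >> h.py <<'E'
def blobs(cam,lo=.017,hi=.031,box=(.3,.72,-.55,.55)):
    _,d=arm.grab_frame(cam);P=cloud(cam,d)[d>0];Q=P[(P[:,2]>lo)&(P[:,2]<hi)&(P[:,0]>box[0])&(P[:,0]<box[1])&(P[:,1]>box[2])&(P[:,1]<box[3])]
    ij=((Q[:,:2]-[box[0],box[2]])/.002).astype(int);m=np.zeros((400,600),np.uint8);m[ij[:,0],ij[:,1]]=1
    m=cv2.morphologyEx(cv2.morphologyEx(m,cv2.MORPH_CLOSE,np.ones((3,3))),cv2.MORPH_OPEN,np.ones((5,5)));k,lab=cv2.connectedComponents(m)
    for i in range(1,k):
        q=Q[lab[ij[:,0],ij[:,1]]==i]
        if len(q)>200:print(cam,len(q),rect(q),np.round(np.median(q[:,2]),4))
E
python3 - <<'E'
from h import *
cv2.imwrite("pics/w4.png",seated("R"))
blobs("scene");blobs("side")
T=pose();print(T[:3,3]);T1=down([.488,-.0015,.13],90);row(T,T1,16)
E
```

```text
top h [0.0516 0.0548 0.0558] board h 0.0011
scene 789 (array([0.4137, 0.3677]), array([0.1109, 0.0609]), 2.4) 0.0221
scene 1117 (array([0.4682, 0.116 ]), array([0.1106, 0.0599]), 0.1) 0.0226
scene 1114 (array([ 0.4884, -0.002 ]), array([0.1105, 0.0596]), 0.0) 0.0227
side 649 (array([0.4125, 0.3676]), array([0.1096, 0.0609]), 4.0) 0.0246
side 960 (array([0.4672, 0.1166]), array([0.1098, 0.0618]), -0.4) 0.0244
side 1192 (array([ 0.4878, -0.0008]), array([0.111 , 0.0622]), -0.1) 0.0244
[ 0.55803581 -0.12623731  0.18514677]
16 rows slide [0.118, 0.151, 0.029] rot [-0.038, 0.624, -0.105]
```

View pics/w4.png

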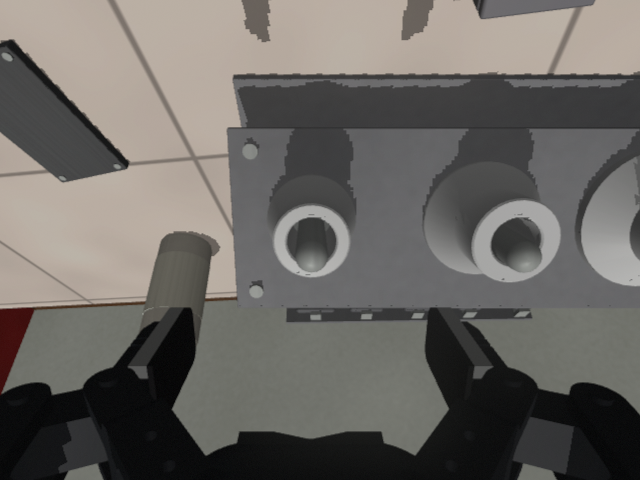

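All three cones are seated (peg tips visible in the bores at (312,250), (517,240) and (635,225)). The cases are undisturbed. Now the cases, nearest first.

Emit:
play_rows(
  slide=[
    [0.118,0.151,0.029],
    [0.118,0.151,0.029],
    [0.118,0.151,0.029],
    [0.118,0.151,0.029],
    [0.118,0.151,0.029],
    [0.118,0.151,0.029],
    [0.118,0.151,0.029],
    [0.118,0.151,0.029],
  ],
  rot=[
    [-0.038,0.624,-0.105],
    [-0.038,0.624,-0.105],
    [-0.038,0.624,-0.105],
    [-0.038,0.624,-0.105],
    [-0.038,0.624,-0.105],
    [-0.038,0.624,-0.105],
    [-0.038,0.624,-0.105],
    [-0.038,0.624,-0.105],
  ],
)

```text
time_s: 43.25
tool_pos: [0.5301, -0.0638, 0.1506]
tool_rot: [0.084, 2.789, -0.03]
force: [0.0, -0.9, -0.4]
opening: 1.003
grip_force: 0.0
```

Emit:
play_rows(
  slide=[
    [0.118,0.151,0.029],
    [0.118,0.151,0.029],
    [0.118,0.151,0.029],
    [0.118,0.151,0.029],
    [0.118,0.151,0.029],
    [0.118,0.151,0.029],
    [0.118,0.151,0.029],
    [0.118,0.151,0.029],
  ],
  rot=[
    [-0.038,0.624,-0.105],
    [-0.038,0.624,-0.105],
    [-0.038,0.624,-0.105],
    [-0.038,0.624,-0.105],
    [-0.038,0.624,-0.105],
    [-0.038,0.624,-0.105],
    [-0.038,0.624,-0.105],
    [-0.038,0.624,-0.105],
  ],
)

```text
time_s: 44.05
tool_pos: [0.4885, -0.0022, 0.1294]
tool_rot: [0.001, 3.139, -0.001]
force: [-0.7, 0.4, 0.8]
opening: 1.001
grip_force: 0.0
```

Emit:
play_rows(
  slide=[
    [0,0,0],
    [0,0,0],
    [0,0,0],
    [0,0,0],
    [0,0,0],
    [0,0,0],
    [0,0,0],
    [0,0,0],
  ],
  rot=[
    [0,0,0],
    [0,0,0],
    [0,0,0],
    [0,0,0],
    [0,0,0],
    [0,0,0],
    [0,0,0],
    [0,0,0],
  ],
)

```text
time_s: 44.85
tool_pos: [0.4887, -0.0026, 0.1302]
tool_rot: [0.002, 3.136, -0.002]
force: [1.1, 0.2, -0.5]
opening: 0.996
grip_force: 0.0
```

```bash
cat >> h.py <<'E'
def wcase(c0,zt,yaw0=90):
    """wrist measure of a case top near c0 with top height zt; prints correcting row (xy+yaw) """
    T=pose();c=arm.calibration("wrist");p,d=arm.grab_frame("wrist");P=cloud("wrist",d,c)[d>0]
    Q=P[(abs(P[:,2]-zt)<.004)&(np.hypot(*(P[:,:2]-c0).T)<.075)];r=rect(Q);print(len(Q),r,"z",np.round(np.median(Q[:,2]),4),"tcp",np.round(T[:3,3],4))
    row(T,down([r[0][0],r[0][1],T[2,3]],r[2]+90),4);return p
E
python3 - <<'E'
from h import *
cv2.imwrite("pics/w5.png",wcase((.488,-.0015),.024))
E
```

```text
14738 (array([4.865e-01, 1.000e-04]), array([0.1114, 0.0601]), 0.7) z 0.0232 tcp [ 0.4887 -0.0026  0.1302]
4 rows slide [0.011, 0.014, -0.0] rot [-0.004, 0.019, -0.048]
```

View pics/w5.png

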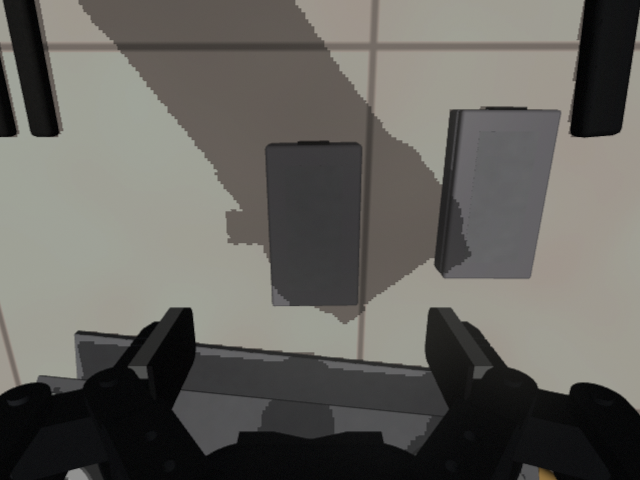

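The case lies at (314,223), between the finger lines. Descending on it with a small correction.

Emit:
play_rows(
  slide=[
    [0.011,0.014,0.305],
    [0.011,0.014,0.305],
    [0.011,0.014,0.305],
    [0.011,0.014,0.305],
    [0,0,0.305],
    [0,0,0.305],
    [0,0,0.305],
    [0,0,0.305],
  ],
  rot=[
    [-0.004,0.019,-0.048],
    [-0.004,0.019,-0.048],
    [-0.004,0.019,-0.048],
    [-0.004,0.019,-0.048],
    [0,0,0],
    [0,0,0],
    [0,0,0],
    [0,0,0],
  ],
)

```text
time_s: 45.7
tool_pos: [0.4863, 0.0003, 0.0066]
tool_rot: [0.02, -3.141, -0.0]
force: [0.3, -0.6, 0.3]
opening: 1.002
grip_force: 0.0
```

Emit:
play_rows(
  slide=[
    [0,0,0],
    [0,0,0],
    [0,0,0],
    [0,0,0],
    [0,0,0],
    [0,0,0],
    [0,0,0],
    [0,0,0],
  ],
  rot=[
    [0,0,0],
    [0,0,0],
    [0,0,0],
    [0,0,0],
    [0,0,0],
    [0,0,0],
    [0,0,0],
    [0,0,0],
  ],
  grip=-1,
)

```text
time_s: 46.5
tool_pos: [0.4868, 0.0001, 0.0084]
tool_rot: [-0.019, 3.141, -0.0]
force: [-3.4, -1.3, 6.9]
opening: 0.682
grip_force: 66.3
```

```bash
cat >> h.py <<'E'
FP=np.array([.5967,-.3442]);FY=8.7
def place(cx,cy,h,lift=.14,n=24):
    """from grasp pose with case centre (cx,cy): dx in tool x; rows to above plate"""
    T=pose();dx=(np.array([cx,cy,T[2,3]])-T[:3,3])@T[:3,0];print("tcp",np.round(T[:3,3],4),"dx",round(dx,4))
    T[2,3]+=lift;G=down([FP[0],FP[1],h],90+FY);G[:3,3]-=dx*G[:3,0];row(T,G,n)
def over(dx,h,n=4,dy=0):
    T=pose();G=down([FP[0],FP[1],h],90+FY);G[:3,3]-=dx*G[:3,0]+dy*G[:3,1];print(np.round(G[:3,:3].T@(G[:3,3]-T[:3,3]),4));row(T,G,n)
E
python3 - <<'E'
from h import *
place(.4865,.0001,.12)
E
```

```text
tcp [4.868e-01 1.000e-04 8.400e-03] dx 0.0003
24 rows slide [-0.069, -0.293, 0.024] rot [-0.0, 0.0, -0.083]
```

```bash
python3 - <<'E'
from h import *
T=pose();A=T.copy();A[:3,3]+=[-.037,0,.14]
B=down([.46,-.3,.15],98.7);G=down([FP[0],FP[1],.11],98.7);row(T,A,8);row(A,B,16);row(B,G,8)
E
```

```text
8 rows slide [0.092, 0.001, -0.35] rot [0.0, 0.0, -0.0]
16 rows slide [0.016, -0.375, -0.002] rot [-0.0, 0.0, -0.125]
8 rows slide [-0.321, -0.161, 0.1] rot [0.0, 0.0, 0.0]
```

Emit:
play_rows(
  slide=[
    [0,0,-0.35],
    [0.1,0,-0.35],
    [0.1,0,-0.35],
    [0.1,0,-0.35],
    [0.1,0,-0.35],
    [0.11,0,-0.35],
    [0.11,0,-0.35],
    [0.11,0,-0.35],
  ],
  rot=[
    [0,0,0],
    [0,0,0],
    [0,0,0],
    [0,0,0],
    [0,0,0],
    [0,0,0],
    [0,0,0],
    [0,0,0],
  ],
)

```text
time_s: 47.3
tool_pos: [0.4497, -0.0003, 0.1486]
tool_rot: [0.019, -3.141, -0.001]
force: [-0.8, 0.1, -4.7]
opening: 0.68
grip_force: 67.5
```

Emit:
play_rows(
  slide=[
    [0.016,-0.375,0],
    [0.016,-0.375,0],
    [0.016,-0.375,0],
    [0.016,-0.375,0],
    [0.016,-0.375,0],
    [0.016,-0.375,0],
    [0.016,-0.375,0],
    [0.016,-0.375,0],
  ],
  rot=[
    [0,0,-0.125],
    [0,0,-0.125],
    [0,0,-0.125],
    [0,0,-0.125],
    [0,0,-0.125],
    [0,0,-0.125],
    [0,0,-0.125],
    [0,0,-0.125],
  ],
)

```text
time_s: 48.1
tool_pos: [0.4499, -0.1513, 0.148]
tool_rot: [0.13, -3.138, 0.0]
force: [0.3, 0.0, -4.3]
opening: 0.678
grip_force: 67.5
```

Emit:
play_rows(
  slide=[
    [0.016,-0.375,0],
    [0.016,-0.375,0],
    [0.016,-0.375,0],
    [0.016,-0.375,0],
    [0.016,-0.375,0],
    [0.016,-0.375,0],
    [0.016,-0.375,0],
    [0.016,-0.375,0],
  ],
  rot=[
    [0,0,-0.125],
    [0,0,-0.125],
    [0,0,-0.125],
    [0,0,-0.125],
    [0,0,-0.125],
    [0,0,-0.125],
    [0,0,-0.125],
    [0,0,-0.125],
  ],
)

```text
time_s: 48.9
tool_pos: [0.4604, -0.301, 0.1479]
tool_rot: [0.239, -3.132, -0.0]
force: [0.4, 0.2, -4.2]
opening: 0.682
grip_force: 67.5
```

Emit:
play_rows(
  slide=[
    [-0.321,-0.161,0.1],
    [-0.321,-0.161,0.1],
    [-0.321,-0.161,0.1],
    [-0.321,-0.161,0.1],
    [-0.321,-0.161,0.1],
    [-0.321,-0.161,0.1],
    [-0.321,-0.161,0.1],
    [-0.321,-0.161,0.1],
  ],
  rot=[
    [0,0,0],
    [0,0,0],
    [0,0,0],
    [0,0,0],
    [0,0,0],
    [0,0,0],
    [0,0,0],
    [0,0,0],
  ],
)

```text
time_s: 49.7
tool_pos: [0.5977, -0.3446, 0.1073]
tool_rot: [0.238, -3.132, -0.0]
force: [-0.2, -0.7, -4.4]
opening: 0.683
grip_force: 67.5
```

Emit:
play_rows(
  slide=[
    [0,0,0],
    [0,0,0],
    [0,0,0],
    [0,0,0],
    [0,0,0],
    [0,0,0],
    [0,0,0],
    [0,0,0],
  ],
  rot=[
    [0,0,0],
    [0,0,0],
    [0,0,0],
    [0,0,0],
    [0,0,0],
    [0,0,0],
    [0,0,0],
    [0,0,0],
  ],
)

```text
time_s: 50.5
tool_pos: [0.5973, -0.3444, 0.1081]
tool_rot: [0.238, -3.132, 0.0]
force: [-0.8, 0.2, -5.3]
opening: 0.68
grip_force: 67.5
```

```bash
python3 - <<'E'
from h import *
over(.0003,.0164,8)
c=arm.calibration("wrist");p,d=arm.grab_frame("wrist");P=cloud("wrist",d,c)[d>0]
Q=P[(abs(P[:,2]-.008)<.004)&(abs(P[:,0]-.597)<.08)&(abs(P[:,1]+.344)<.06)];print(len(Q));print(rect(Q) if len(Q)>50 else "")
cv2.imwrite("pics/w6.png",p)
T=pose()[:3,:]; q=P[(P[:,2]>.08)&(np.hypot(P[:,0]-.597,P[:,1]+.344)<.08)]; q=(q-T[:,3])@T[:,:3]; print("held",len(q),np.percentile(q,[1,50,99],axis=0).round(4).tolist())
E
```

```text
[0.0003 0.0003 0.0917]
8 rows slide [0.001, 0.001, 0.229] rot [-0.0, -0.0, 0.0]
3977
(array([ 0.5474, -0.3511]), array([0.0701, 0.0209]), -81.6)
held 99446 [[-0.0418, -0.0598, -0.0889], [0.0118, 0.0008, -0.0473], [0.0542, 0.0615, -0.0068]]
```

View pics/w6.png

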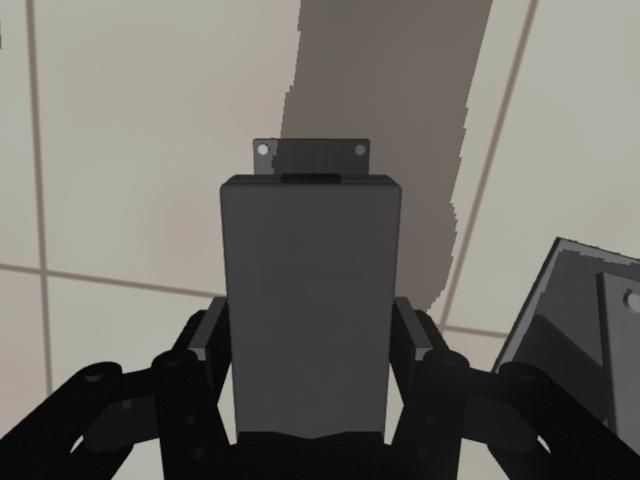

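The near edge of the plate shows at (253–370,140), square with the held case; measured plate centre (0.5965,-0.344), yaw 8.5°. Lowering.

Emit:
play_rows(
  slide=[
    [0.004,0.004,0.21],
    [0,0,0.21],
    [0,0,0.21],
    [0,0,0.21],
    [0,0,0.21],
    [0,0,0.21],
    [0,0,0.21],
    [0,0,0.21],
  ],
  rot=[
    [0,0,0],
    [0,0,0],
    [0,0,0],
    [0,0,0],
    [0,0,0],
    [0,0,0],
    [0,0,0],
    [0,0,0],
  ],
)

```text
time_s: 51.35
tool_pos: [0.5971, -0.3441, 0.0231]
tool_rot: [0.239, -3.132, -0.0]
force: [0.0, -0.0, -5.2]
opening: 0.682
grip_force: 67.6
```

Emit:
play_rows(
  slide=[
    [0,0,0.02],
    [0,0,0.02],
    [0,0,0.02],
    [0,0,0.02],
    [0,0,0.02],
    [0,0,0],
    [0,0,0],
    [0,0,0],
  ],
  rot=[
    [0,0,0],
    [0,0,0],
    [0,0,0],
    [0,0,0],
    [0,0,0],
    [0,0,0],
    [0,0,0],
    [0,0,0],
  ],
)

```text
time_s: 52.15
tool_pos: [0.5971, -0.3442, 0.0192]
tool_rot: [0.238, -3.132, -0.0]
force: [0.5, 0.7, -4.5]
opening: 0.684
grip_force: 67.4
```

```bash
sed -i 's/^FP=.*/FP=np.array([.5965,-.344]);FY=8.6/' h.py; python3 - <<'E'
from h import *
over(.0003,.0164,8)
E
```

```text
[0.0003 0.0003 0.0028]
8 rows slide [0.001, 0.001, 0.007] rot [0.0, -0.0, 0.003]
```

Emit:
play_rows(
  slide=[
    [0,0,0.01],
    [0,0,0.01],
    [0,0,0.01],
    [0,0,0.01],
    [0,0,0.01],
    [0,0,0],
    [0,0,0],
    [0,0,0],
  ],
  rot=[
    [0,0,0],
    [0,0,0],
    [0,0,0],
    [0,0,0],
    [0,0,0],
    [0,0,0],
    [0,0,0],
    [0,0,0],
  ],
)

```text
time_s: 52.95
tool_pos: [0.5971, -0.3442, 0.0166]
tool_rot: [0.239, -3.132, -0.0]
force: [-0.4, -1.0, -4.4]
opening: 0.682
grip_force: 67.5
```

Emit:
play_rows(
  slide=[
    [0,0,0.008],
    [0,0,0.008],
    [0,0,0.008],
    [0,0,0],
    [0,0,0],
    [0,0,0],
    [0,0,0],
    [0,0,0],
  ],
  rot=[
    [0,0,0],
    [0,0,0],
    [0,0,0],
    [0,0,0],
    [0,0,0],
    [0,0,0],
    [0,0,0],
    [0,0,0],
  ],
)

```text
time_s: 53.75
tool_pos: [0.5972, -0.3442, 0.0165]
tool_rot: [0.238, -3.132, 0.001]
force: [-7.1, 1.3, 12.3]
opening: 0.685
grip_force: 69.5
```

Emit:
play_rows(
  slide=[
    [0,0,0],
    [0,0,0],
    [0,0,0],
    [0,0,0],
    [0,0,0],
    [0,0,-0.03],
    [0,0,-0.1],
    [0,0,-0.3],
  ],
  rot=[
    [0,0,0],
    [0,0,0],
    [0,0,0],
    [0,0,0],
    [0,0,0],
    [0,0,0],
    [0,0,0],
    [0,0,0],
  ],
  grip=1,
)

```text
time_s: 54.55
tool_pos: [0.5966, -0.3439, 0.0366]
tool_rot: [0.239, -3.131, -0.002]
force: [-0.6, -0.6, 0.7]
opening: 1.001
grip_force: 0.0
```

Emit:
play_rows(
  slide=[
    [0,0,-0.35],
    [0,0,-0.35],
    [0,0,-0.35],
    [0,0,-0.35],
    [0,0,-0.35],
    [0,0,-0.35],
    [0,0,0],
    [0,0,0],
  ],
  rot=[
    [0,0,0],
    [0,0,0],
    [0,0,0],
    [0,0,0],
    [0,0,0],
    [0,0,0],
    [0,0,0],
    [0,0,0],
  ],
)

```text
time_s: 55.35
tool_pos: [0.5971, -0.3443, 0.1423]
tool_rot: [0.238, -3.132, 0.001]
force: [0.9, -0.0, -0.2]
opening: 1.002
grip_force: 0.0
```

```bash
python3 - <<'E'
from h import *
p=wcase(FP,.032);blobs("side");blobs("scene")
_,d=arm.grab_frame("wrist");P=cloud("wrist",d)[d>0];Q=P[(abs(P[:,2]-.0085)<.0035)&(abs(P[:,0]-.597)<.09)&(abs(P[:,1]+.344)<.07)];print("plate",len(Q),rect(Q))
T=pose();A=down([.46,-.2,.15],98.6);B=down([.4673,.117,.14],90);row(T,A,8);row(A,B,16)
E
```

```text
14188 (array([ 0.5973, -0.3439]), array([0.1115, 0.0602]), 8.6) z 0.0312 tcp [ 0.5971 -0.3443  0.1423]
4 rows slide [-0.001, 0.002, -0.0] rot [-0.001, -0.001, 0.006]
side 667 (array([0.4124, 0.3677]), array([0.1084, 0.0628]), 2.7) 0.0245
side 963 (array([0.4665, 0.1159]), array([0.1107, 0.0629]), 0.3) 0.0245
scene 779 (array([0.4138, 0.3674]), array([0.11  , 0.0609]), 2.6) 0.0221
scene 1113 (array([0.4677, 0.1157]), array([0.1106, 0.0611]), -0.4) 0.0225
scene 1005 (array([ 0.5979, -0.3448]), array([0.1125, 0.06  ]), 8.7) 0.0302
plate 2022 (array([ 0.5963, -0.3437]), array([0.1199, 0.0702]), 8.5)
8 rows slide [0.284, 0.408, -0.022] rot [0.001, -0.002, 0.003]
16 rows slide [-0.041, 0.395, 0.012] rot [0.0, 0.0, 0.134]
```

Case one is square on the plate, within 1 mm. On to the second case.

Emit:
play_rows(
  slide=[
    [0.284,0.408,-0.022],
    [0.284,0.408,-0.022],
    [0.284,0.408,-0.022],
    [0.284,0.408,-0.022],
    [0.284,0.408,-0.022],
    [0.284,0.408,-0.022],
    [0.284,0.408,-0.022],
    [0.284,0.408,-0.022],
  ],
  rot=[
    [0,0,0],
    [0,0,0],
    [0,0,0],
    [0,0,0],
    [0,0,0],
    [0,0,0],
    [0,0,0],
    [0,0,0],
  ],
)

```text
time_s: 56.35
tool_pos: [0.4592, -0.1993, 0.1504]
tool_rot: [0.238, -3.132, -0.001]
force: [0.3, -0.1, 0.9]
opening: 1.002
grip_force: 0.0
```

Emit:
play_rows(
  slide=[
    [-0.041,0.395,0.012],
    [-0.041,0.395,0.012],
    [-0.041,0.395,0.012],
    [-0.041,0.395,0.012],
    [-0.041,0.395,0.012],
    [-0.041,0.395,0.012],
    [-0.041,0.395,0.012],
    [-0.041,0.395,0.012],
  ],
  rot=[
    [0,0,0.134],
    [0,0,0.134],
    [0,0,0.134],
    [0,0,0.134],
    [0,0,0.134],
    [0,0,0.134],
    [0,0,0.134],
    [0,0,0.134],
  ],
)

```text
time_s: 57.15
tool_pos: [0.4574, -0.0405, 0.1457]
tool_rot: [0.121, -3.139, -0.0]
force: [-0.6, 0.6, 0.1]
opening: 1.008
grip_force: 0.0
```

Emit:
play_rows(
  slide=[
    [-0.041,0.395,0.012],
    [-0.041,0.395,0.012],
    [-0.041,0.395,0.012],
    [-0.041,0.395,0.012],
    [-0.041,0.395,0.012],
    [-0.041,0.395,0.012],
    [-0.041,0.395,0.012],
    [-0.041,0.395,0.012],
  ],
  rot=[
    [0,0,0.134],
    [0,0,0.134],
    [0,0,0.134],
    [0,0,0.134],
    [0,0,0.134],
    [0,0,0.134],
    [0,0,0.134],
    [0,0,0.134],
  ],
)

```text
time_s: 57.95
tool_pos: [0.4668, 0.1181, 0.1409]
tool_rot: [0.003, -3.141, -0.0]
force: [-0.2, -0.3, 0.3]
opening: 0.997
grip_force: 0.0
```

Emit:
play_rows(
  slide=[
    [0,0,0],
    [0,0,0],
    [0,0,0],
    [0,0,0],
    [0,0,0],
    [0,0,0],
    [0,0,0],
    [0,0,0],
  ],
  rot=[
    [0,0,0],
    [0,0,0],
    [0,0,0],
    [0,0,0],
    [0,0,0],
    [0,0,0],
    [0,0,0],
    [0,0,0],
  ],
)

```text
time_s: 58.75
tool_pos: [0.467, 0.1172, 0.1411]
tool_rot: [0.003, -3.141, 0.0]
force: [-0.6, -0.4, 0.8]
opening: 1.002
grip_force: 0.0
```

```bash
python3 - <<'E'
from h import *
wcase((.4665,.116),.024)
E
```

```text
13609 (array([0.4658, 0.1177]), array([0.1116, 0.0601]), -0.1) z 0.0232 tcp [0.467  0.1172 0.1411]
4 rows slide [0.006, 0.003, 0.0] rot [-0.0, -0.001, 0.014]
```

Emit:
play_rows(
  slide=[
    [0.024,0.01,0.335],
    [0,0,0.335],
    [0,0,0.335],
    [0,0,0.335],
    [0,0,0.335],
    [0,0,0.335],
    [0,0,0.335],
    [0,0,0.335],
  ],
  rot=[
    [0,0,0],
    [0,0,0],
    [0,0,0],
    [0,0,0],
    [0,0,0],
    [0,0,0],
    [0,0,0],
    [0,0,0],
  ],
)

```text
time_s: 59.6
tool_pos: [0.4652, 0.1178, 0.0056]
tool_rot: [0.004, -3.14, -0.0]
force: [0.5, 0.0, -1.1]
opening: 0.999
grip_force: 0.0
```

Emit:
play_rows(
  slide=[
    [0,0,0],
    [0,0,0],
    [0,0,0],
    [0,0,0],
    [0,0,0],
    [0,0,0],
    [0,0,0],
    [0,0,0],
  ],
  rot=[
    [0,0,0],
    [0,0,0],
    [0,0,0],
    [0,0,0],
    [0,0,0],
    [0,0,0],
    [0,0,0],
    [0,0,0],
  ],
  grip=-1,
)

```text
time_s: 60.4
tool_pos: [0.4659, 0.1176, 0.0074]
tool_rot: [-0.003, 3.141, -0.0]
force: [-1.5, -2.8, 5.7]
opening: 0.68
grip_force: 66.4
```

```bash
sed -i 's/^FP=.*/FP=np.array([.5972,-.3439]);FY=8.6/' h.py; python3 - <<'E'
from h import *
place(.4658,.1177,.12)
T=pose();A=T.copy();A[:3,3]+=[-.01,0,.14]
B=down([.46,-.3,.15],98.6);G=down([FP[0],FP[1],.13],98.6);row(A,B,24);row(B,G,8)
E
```

```text
tcp [0.4659 0.1176 0.0074] dx 0.0001
24 rows slide [-0.081, -0.392, 0.023] rot [-0.0, 0.0, -0.088]
24 rows slide [0.022, -0.348, -0.002] rot [-0.0, 0.0, -0.088]
8 rows slide [-0.323, -0.16, 0.05] rot [0.0, 0.0, -0.0]
```

Emit:
play_rows(
  slide=[
    [0,0,-0.35],
    [0.03,0,-0.35],
    [0.03,0,-0.35],
    [0.03,0,-0.35],
    [0.03,0,-0.35],
    [0.03,0,-0.35],
    [0.03,0,-0.35],
    [0.03,0,-0.35],
  ],
  rot=[
    [0,0,0],
    [0,0,0],
    [0,0,0],
    [0,0,0],
    [0,0,0],
    [0,0,0],
    [0,0,0],
    [0,0,0],
  ],
)

```text
time_s: 61.2
tool_pos: [0.455, 0.1177, 0.1477]
tool_rot: [0.004, -3.141, 0.0]
force: [1.2, 0.5, -4.8]
opening: 0.684
grip_force: 67.0
```

Emit:
play_rows(
  slide=[
    [0.022,-0.348,0],
    [0.022,-0.348,0],
    [0.022,-0.348,0],
    [0.022,-0.348,0],
    [0.022,-0.348,0],
    [0.022,-0.348,0],
    [0.022,-0.348,0],
    [0.022,-0.348,0],
  ],
  rot=[
    [0,0,-0.088],
    [0,0,-0.088],
    [0,0,-0.088],
    [0,0,-0.088],
    [0,0,-0.088],
    [0,0,-0.088],
    [0,0,-0.088],
    [0,0,-0.088],
  ],
)

```text
time_s: 62.0
tool_pos: [0.4495, -0.0223, 0.1471]
tool_rot: [0.081, -3.14, 0.0]
force: [1.2, 0.5, -3.8]
opening: 0.682
grip_force: 67.1
```

Emit:
play_rows(
  slide=[
    [0.022,-0.348,0],
    [0.022,-0.348,0],
    [0.022,-0.348,0],
    [0.022,-0.348,0],
    [0.022,-0.348,0],
    [0.022,-0.348,0],
    [0.022,-0.348,0],
    [0.022,-0.348,0],
  ],
  rot=[
    [0,0,-0.088],
    [0,0,-0.088],
    [0,0,-0.088],
    [0,0,-0.088],
    [0,0,-0.088],
    [0,0,-0.088],
    [0,0,-0.088],
    [0,0,-0.088],
  ],
)

```text
time_s: 62.8
tool_pos: [0.451, -0.1618, 0.147]
tool_rot: [0.158, -3.137, -0.0]
force: [0.4, -0.0, -5.1]
opening: 0.682
grip_force: 67.1
```

Emit:
play_rows(
  slide=[
    [0.022,-0.348,0],
    [0.022,-0.348,0],
    [0.022,-0.348,0],
    [0.022,-0.348,0],
    [0.022,-0.348,0],
    [0.022,-0.348,0],
    [0.022,-0.348,0],
    [0.022,-0.348,0],
  ],
  rot=[
    [0,0,-0.088],
    [0,0,-0.088],
    [0,0,-0.088],
    [0,0,-0.088],
    [0,0,-0.088],
    [0,0,-0.088],
    [0,0,-0.088],
    [0,0,-0.088],
  ],
)

```text
time_s: 63.6
tool_pos: [0.4592, -0.301, 0.1469]
tool_rot: [0.235, -3.132, -0.0]
force: [0.0, -0.5, -3.1]
opening: 0.68
grip_force: 67.1
```

Emit:
play_rows(
  slide=[
    [-0.323,-0.16,0.05],
    [-0.323,-0.16,0.05],
    [-0.323,-0.16,0.05],
    [-0.323,-0.16,0.05],
    [-0.323,-0.16,0.05],
    [-0.323,-0.16,0.05],
    [-0.323,-0.16,0.05],
    [-0.323,-0.16,0.05],
  ],
  rot=[
    [0,0,0],
    [0,0,0],
    [0,0,0],
    [0,0,0],
    [0,0,0],
    [0,0,0],
    [0,0,0],
    [0,0,0],
  ],
)

```text
time_s: 64.4
tool_pos: [0.5971, -0.3445, 0.1265]
tool_rot: [0.235, -3.132, -0.001]
force: [0.4, -0.0, -4.6]
opening: 0.685
grip_force: 67.0
```

Emit:
play_rows(
  slide=[
    [0,0,0],
    [0,0,0],
    [0,0,0],
    [0,0,0],
    [0,0,0],
    [0,0,0],
    [0,0,0],
    [0,0,0],
  ],
  rot=[
    [0,0,0],
    [0,0,0],
    [0,0,0],
    [0,0,0],
    [0,0,0],
    [0,0,0],
    [0,0,0],
    [0,0,0],
  ],
)

```text
time_s: 65.2
tool_pos: [0.5966, -0.3443, 0.1271]
tool_rot: [0.235, -3.133, 0.0]
force: [0.3, -0.1, -4.7]
opening: 0.684
grip_force: 67.1
```

```bash
cat >> h.py <<'E'
def wheld():
    """held case: near end and side centre in tool frame from the wrist picture's depth (top plane)"""
    T=pose();c=arm.calibration("wrist");_,d=arm.grab_frame("wrist");P=cloud("wrist",d,c)[d>0];q=(P-T[:3,3])@T[:3,:3]
    f=q[(abs(q[:,1])<.033)&(q[:,0]>.015)&(q[:,0]<.07)];zt=np.median(f[f[:,2]<.02][:,2]);f=f[abs(f[:,2]-zt)<.003]
    print("held top z",round(zt,4),"near end x",np.percentile(f[:,0],99.5).round(4),"y",np.percentile(f[:,1],[.5,99.5]).round(4))
E
python3 - <<'E'
from h import *
over(.0001,.0394,8);wheld()
E
```

```text
[-0.0007  0.0003  0.0877]
8 rows slide [-0.002, 0.001, 0.219] rot [-0.0, -0.001, -0.001]
held top z -0.016 near end x 0.0538 y [-0.0288  0.0299]
```

Emit:
play_rows(
  slide=[
    [-0.014,0.006,0.2],
    [0,0,0.2],
    [0,0,0.2],
    [0,0,0.2],
    [0,0,0.2],
    [0,0,0.2],
    [0,0,0.2],
    [0,0,0.2],
  ],
  rot=[
    [0,0,0],
    [0,0,0],
    [0,0,0],
    [0,0,0],
    [0,0,0],
    [0,0,0],
    [0,0,0],
    [0,0,0],
  ],
)

```text
time_s: 66.05
tool_pos: [0.5973, -0.3439, 0.0462]
tool_rot: [0.235, -3.133, -0.0]
force: [0.0, 0.1, -4.8]
opening: 0.683
grip_force: 67.2
```

Emit:
play_rows(
  slide=[
    [0,0,0.02],
    [0,0,0.02],
    [0,0,0.02],
    [0,0,0.02],
    [0,0,0.02],
    [0,0,0],
    [0,0,0],
    [0,0,0],
  ],
  rot=[
    [0,0,0],
    [0,0,0],
    [0,0,0],
    [0,0,0],
    [0,0,0],
    [0,0,0],
    [0,0,0],
    [0,0,0],
  ],
)

```text
time_s: 66.85
tool_pos: [0.5974, -0.3439, 0.0422]
tool_rot: [0.235, -3.133, -0.0]
force: [0.4, -0.1, -3.6]
opening: 0.683
grip_force: 67.0
```

```bash
python3 - <<'E'
from h import *
over(.0001,.0394,4)
E
```

```text
[0.0001 0.     0.0028]
4 rows slide [0.0, 0.0, 0.014] rot [0.0, -0.001, -0.001]
```

Emit:
play_rows(
  slide=[
    [0,0,0.01],
    [0,0,0.01],
    [0,0,0.01],
    [0,0,0.01],
    [0,0,0.01],
    [0,0,0.01],
    [0,0,0],
    [0,0,0],
  ],
  rot=[
    [0,0,0],
    [0,0,0],
    [0,0,0],
    [0,0,0],
    [0,0,0],
    [0,0,0],
    [0,0,0],
    [0,0,0],
  ],
)

```text
time_s: 67.65
tool_pos: [0.5973, -0.3439, 0.0395]
tool_rot: [0.235, -3.132, 0.0]
force: [-4.7, 1.9, 5.7]
opening: 0.677
grip_force: 68.1
```

Contact, so release and rise.

Emit:
play_rows(
  slide=[
    [0,0,0],
    [0,0,0],
    [0,0,0],
    [0,0,0],
    [0,0,0],
    [0,0,-0.03],
    [0,0,-0.1],
    [0,0,-0.3],
  ],
  rot=[
    [0,0,0],
    [0,0,0],
    [0,0,0],
    [0,0,0],
    [0,0,0],
    [0,0,0],
    [0,0,0],
    [0,0,0],
  ],
  grip=1,
)

```text
time_s: 68.45
tool_pos: [0.5968, -0.3436, 0.0603]
tool_rot: [0.235, -3.131, -0.002]
force: [0.2, -0.0, -0.1]
opening: 0.999
grip_force: 0.0
```

Emit:
play_rows(
  slide=[
    [0,0,-0.35],
    [0,0,-0.35],
    [0,0,-0.35],
    [0,0,-0.35],
    [0,0,-0.35],
    [0,0,-0.35],
    [0,0,0],
    [0,0,0],
  ],
  rot=[
    [0,0,0],
    [0,0,0],
    [0,0,0],
    [0,0,0],
    [0,0,0],
    [0,0,0],
    [0,0,0],
    [0,0,0],
  ],
)

```text
time_s: 69.25
tool_pos: [0.5973, -0.344, 0.166]
tool_rot: [0.235, -3.133, 0.001]
force: [0.5, 0.1, -0.4]
opening: 1.003
grip_force: 0.0
```

```bash
python3 - <<'E'
from h import *
p=wcase(FP,.056);blobs("side");blobs("scene")
T=pose();A=down([.46,-.2,.15],98.6);B=down([.42,.366,.14],93);row(T,A,8);row(A,B,24)
E
```

```text
14230 (array([ 0.5981, -0.3435]), array([0.1115, 0.0601]), 8.3) z 0.0552 tcp [ 0.5973 -0.344   0.166 ]
4 rows slide [-0.004, 0.002, -0.0] rot [-0.001, -0.001, 0.017]
side 636 (array([0.4113, 0.3669]), array([0.1091, 0.0611]), 0.1) 0.0248
scene 775 (array([0.4143, 0.3675]), array([0.1085, 0.0614]), 2.0) 0.0221
8 rows slide [0.285, 0.407, 0.038] rot [0.001, -0.002, -0.001]
24 rows slide [-0.015, 0.473, 0.008] rot [0.0, 0.0, 0.058]
```

Emit:
play_rows(
  slide=[
    [0.285,0.407,0.038],
    [0.285,0.407,0.038],
    [0.285,0.407,0.038],
    [0.285,0.407,0.038],
    [0.285,0.407,0.038],
    [0.285,0.407,0.038],
    [0.285,0.407,0.038],
    [0.285,0.407,0.038],
  ],
  rot=[
    [0,0,0],
    [0,0,0],
    [0,0,0],
    [0,0,0],
    [0,0,0],
    [0,0,0],
    [0,0,0],
    [0,0,0],
  ],
)

```text
time_s: 70.2
tool_pos: [0.4593, -0.1991, 0.1499]
tool_rot: [0.235, -3.132, -0.001]
force: [0.5, 0.0, 0.0]
opening: 1.0
grip_force: 0.0
```

Emit:
play_rows(
  slide=[
    [-0.015,0.473,0.008],
    [-0.015,0.473,0.008],
    [-0.015,0.473,0.008],
    [-0.015,0.473,0.008],
    [-0.015,0.473,0.008],
    [-0.015,0.473,0.008],
    [-0.015,0.473,0.008],
    [-0.015,0.473,0.008],
  ],
  rot=[
    [0,0,0.058],
    [0,0,0.058],
    [0,0,0.058],
    [0,0,0.058],
    [0,0,0.058],
    [0,0,0.058],
    [0,0,0.058],
    [0,0,0.058],
  ],
)

```text
time_s: 71.0
tool_pos: [0.4403, -0.0108, 0.147]
tool_rot: [0.184, -3.135, -0.0]
force: [-0.9, -0.5, -0.4]
opening: 0.998
grip_force: 0.0
```

Emit:
play_rows(
  slide=[
    [-0.015,0.473,0.008],
    [-0.015,0.473,0.008],
    [-0.015,0.473,0.008],
    [-0.015,0.473,0.008],
    [-0.015,0.473,0.008],
    [-0.015,0.473,0.008],
    [-0.015,0.473,0.008],
    [-0.015,0.473,0.008],
  ],
  rot=[
    [0,0,0.058],
    [0,0,0.058],
    [0,0,0.058],
    [0,0,0.058],
    [0,0,0.058],
    [0,0,0.058],
    [0,0,0.058],
    [0,0,0.058],
  ],
)

```text
time_s: 71.8
tool_pos: [0.4268, 0.178, 0.1437]
tool_rot: [0.133, -3.138, 0.0]
force: [-0.2, 0.3, 0.1]
opening: 0.997
grip_force: 0.0
```

Emit:
play_rows(
  slide=[
    [-0.015,0.473,0.008],
    [-0.015,0.473,0.008],
    [-0.015,0.473,0.008],
    [-0.015,0.473,0.008],
    [-0.015,0.473,0.008],
    [-0.015,0.473,0.008],
    [-0.015,0.473,0.008],
    [-0.015,0.473,0.008],
  ],
  rot=[
    [0,0,0.058],
    [0,0,0.058],
    [0,0,0.058],
    [0,0,0.058],
    [0,0,0.058],
    [0,0,0.058],
    [0,0,0.058],
    [0,0,0.058],
  ],
)

```text
time_s: 72.6
tool_pos: [0.4194, 0.3671, 0.1403]
tool_rot: [0.082, -3.139, 0.001]
force: [0.8, 0.0, -0.4]
opening: 0.998
grip_force: 0.0
```

Emit:
play_rows(
  slide=[
    [0,0,0],
    [0,0,0],
    [0,0,0],
    [0,0,0],
    [0,0,0],
    [0,0,0],
    [0,0,0],
    [0,0,0],
  ],
  rot=[
    [0,0,0],
    [0,0,0],
    [0,0,0],
    [0,0,0],
    [0,0,0],
    [0,0,0],
    [0,0,0],
    [0,0,0],
  ],
)

```text
time_s: 73.4
tool_pos: [0.4198, 0.3662, 0.1409]
tool_rot: [0.082, -3.14, -0.0]
force: [0.1, -0.3, 0.1]
opening: 0.998
grip_force: 0.0
```

```bash
python3 - <<'E'
from h import *
cv2.imwrite("pics/w7.png",wcase((.413,.367),.024))
E
```

```text
13948 (array([0.4113, 0.37  ]), array([0.111 , 0.0601]), 2.4) z 0.0232 tcp [0.4198 0.3662 0.1409]
4 rows slide [0.042, 0.021, 0.0] rot [0.0, -0.001, 0.038]
```

View pics/w7.png

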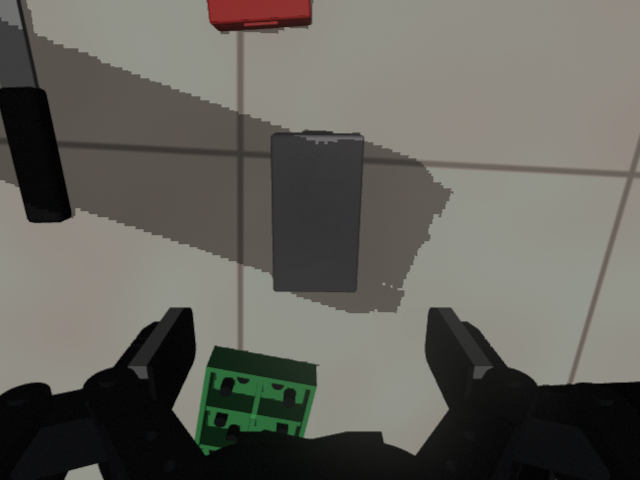

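The grey case is at (317,212), clear of the tray (260,380) and the red look-alike (260,12).

Emit:
play_rows(
  slide=[
    [0.042,0.021,0.335],
    [0.042,0.021,0.335],
    [0.042,0.021,0.335],
    [0.042,0.021,0.335],
    [0,0,0.335],
    [0,0,0.335],
    [0,0,0.335],
    [0,0,0.335],
  ],
  rot=[
    [0,0,0.038],
    [0,0,0.038],
    [0,0,0.038],
    [0,0,0.038],
    [0,0,0],
    [0,0,0],
    [0,0,0],
    [0,0,0],
  ],
)

```text
time_s: 74.25
tool_pos: [0.4112, 0.37, 0.0054]
tool_rot: [0.066, -3.141, 0.0]
force: [0.8, 0.2, -0.7]
opening: 0.995
grip_force: 0.0
```

Emit:
play_rows(
  slide=[
    [0,0,0],
    [0,0,0],
    [0,0,0],
    [0,0,0],
    [0,0,0],
    [0,0,0],
    [0,0,0],
    [0,0,0],
  ],
  rot=[
    [0,0,0],
    [0,0,0],
    [0,0,0],
    [0,0,0],
    [0,0,0],
    [0,0,0],
    [0,0,0],
    [0,0,0],
  ],
  grip=-1,
)

```text
time_s: 75.05
tool_pos: [0.4114, 0.3701, 0.0072]
tool_rot: [-0.066, 3.141, 0.0]
force: [0.0, -3.5, 5.8]
opening: 0.684
grip_force: 66.0
```

```bash
sed -i 's/^FP=.*/FP=np.array([.5976,-.3438]);FY=8.5/' h.py; python3 - <<'E'
from h import *
place(.4113,.370,.12)
T=pose();A=T.copy();A[:3,3]+=[0,0,.154]
B=down([.45,-.28,.17],98.5);G=down([FP[0],FP[1],.15],98.5);row(A,B,32);row(B,G,8)
E
```

```text
tcp [0.4114 0.3701 0.0072] dx 0.0001
24 rows slide [-0.099, -0.607, 0.023] rot [0.0, 0.0, -0.064]
32 rows slide [0.014, -0.407, -0.006] rot [0.0, 0.0, -0.048]
8 rows slide [-0.341, -0.212, 0.05] rot [0.0, 0.0, 0.0]
```

Emit:
play_rows(
  slide=[
    [0,0,-0.385],
    [0,0,-0.385],
    [0,0,-0.385],
    [0,0,-0.385],
    [0,0,-0.385],
    [0,0,-0.385],
    [0,0,-0.385],
    [0,0,-0.385],
  ],
  rot=[
    [0,0,0],
    [0,0,0],
    [0,0,0],
    [0,0,0],
    [0,0,0],
    [0,0,0],
    [0,0,0],
    [0,0,0],
  ],
)

```text
time_s: 75.85
tool_pos: [0.4111, 0.37, 0.1626]
tool_rot: [0.066, -3.141, -0.0]
force: [0.6, -0.7, -2.7]
opening: 0.682
grip_force: 66.2
```

Emit:
play_rows(
  slide=[
    [0.014,-0.407,-0.006],
    [0.014,-0.407,-0.006],
    [0.014,-0.407,-0.006],
    [0.014,-0.407,-0.006],
    [0.014,-0.407,-0.006],
    [0.014,-0.407,-0.006],
    [0.014,-0.407,-0.006],
    [0.014,-0.407,-0.006],
  ],
  rot=[
    [0,0,-0.048],
    [0,0,-0.048],
    [0,0,-0.048],
    [0,0,-0.048],
    [0,0,-0.048],
    [0,0,-0.048],
    [0,0,-0.048],
    [0,0,-0.048],
  ],
)

```text
time_s: 76.65
tool_pos: [0.4142, 0.2064, 0.164]
tool_rot: [-0.109, 3.14, -0.001]
force: [0.4, 0.1, -3.3]
opening: 0.685
grip_force: 66.2
```

Emit:
play_rows(
  slide=[
    [0.014,-0.407,-0.006],
    [0.014,-0.407,-0.006],
    [0.014,-0.407,-0.006],
    [0.014,-0.407,-0.006],
    [0.014,-0.407,-0.006],
    [0.014,-0.407,-0.006],
    [0.014,-0.407,-0.006],
    [0.014,-0.407,-0.006],
  ],
  rot=[
    [0,0,-0.048],
    [0,0,-0.048],
    [0,0,-0.048],
    [0,0,-0.048],
    [0,0,-0.048],
    [0,0,-0.048],
    [0,0,-0.048],
    [0,0,-0.048],
  ],
)

```text
time_s: 77.45
tool_pos: [0.4218, 0.0438, 0.1664]
tool_rot: [0.151, -3.138, 0.001]
force: [0.1, -0.0, -2.5]
opening: 0.682
grip_force: 66.3
```

Emit:
play_rows(
  slide=[
    [0.014,-0.407,-0.006],
    [0.014,-0.407,-0.006],
    [0.014,-0.407,-0.006],
    [0.014,-0.407,-0.006],
    [0.014,-0.407,-0.006],
    [0.014,-0.407,-0.006],
    [0.014,-0.407,-0.006],
    [0.014,-0.407,-0.006],
  ],
  rot=[
    [0,0,-0.048],
    [0,0,-0.048],
    [0,0,-0.048],
    [0,0,-0.048],
    [0,0,-0.048],
    [0,0,-0.048],
    [0,0,-0.048],
    [0,0,-0.048],
  ],
)

```text
time_s: 78.25
tool_pos: [0.4337, -0.1188, 0.1688]
tool_rot: [0.193, -3.135, 0.001]
force: [-0.8, -0.1, -2.9]
opening: 0.682
grip_force: 66.3
```

Emit:
play_rows(
  slide=[
    [0.014,-0.407,-0.006],
    [0.014,-0.407,-0.006],
    [0.014,-0.407,-0.006],
    [0.014,-0.407,-0.006],
    [0.014,-0.407,-0.006],
    [0.014,-0.407,-0.006],
    [0.014,-0.407,-0.006],
    [0.014,-0.407,-0.006],
  ],
  rot=[
    [0,0,-0.048],
    [0,0,-0.048],
    [0,0,-0.048],
    [0,0,-0.048],
    [0,0,-0.048],
    [0,0,-0.048],
    [0,0,-0.048],
    [0,0,-0.048],
  ],
)

```text
time_s: 79.05
tool_pos: [0.4499, -0.2809, 0.1713]
tool_rot: [0.234, -3.133, 0.0]
force: [0.1, 0.1, -3.4]
opening: 0.686
grip_force: 66.2
```

Emit:
play_rows(
  slide=[
    [-0.341,-0.212,0.05],
    [-0.341,-0.212,0.05],
    [-0.341,-0.212,0.05],
    [-0.341,-0.212,0.05],
    [-0.341,-0.212,0.05],
    [-0.341,-0.212,0.05],
    [-0.341,-0.212,0.05],
    [-0.341,-0.212,0.05],
  ],
  rot=[
    [0,0,0],
    [0,0,0],
    [0,0,0],
    [0,0,0],
    [0,0,0],
    [0,0,0],
    [0,0,0],
    [0,0,0],
  ],
)

```text
time_s: 79.85
tool_pos: [0.598, -0.3439, 0.1512]
tool_rot: [0.234, -3.133, -0.001]
force: [0.4, -1.0, -3.4]
opening: 0.682
grip_force: 66.2
```

Emit:
play_rows(
  slide=[
    [0,0,0],
    [0,0,0],
    [0,0,0],
    [0,0,0],
    [0,0,0],
    [0,0,0],
    [0,0,0],
    [0,0,0],
  ],
  rot=[
    [0,0,0],
    [0,0,0],
    [0,0,0],
    [0,0,0],
    [0,0,0],
    [0,0,0],
    [0,0,0],
    [0,0,0],
  ],
)

```text
time_s: 80.65
tool_pos: [0.5974, -0.3436, 0.1504]
tool_rot: [0.234, -3.133, -0.0]
force: [0.7, -0.7, -3.6]
opening: 0.682
grip_force: 66.2
```

```bash
python3 - <<'E'
from h import *
over(.0001,.0632,8);wheld();blobs("side")
E
```

```text
[-0.0003 -0.0002  0.0872]
8 rows slide [-0.001, -0.001, 0.218] rot [0.0, -0.001, 0.001]
held top z -0.0163 near end x 0.0541 y [-0.029   0.0298]
```

Emit:
play_rows(
  slide=[
    [-0.006,-0.004,0.2],
    [0,0,0.2],
    [0,0,0.2],
    [0,0,0.2],
    [0,0,0.2],
    [0,0,0.2],
    [0,0,0.2],
    [0,0,0.2],
  ],
  rot=[
    [0,0,0],
    [0,0,0],
    [0,0,0],
    [0,0,0],
    [0,0,0],
    [0,0,0],
    [0,0,0],
    [0,0,0],
  ],
)

```text
time_s: 81.55
tool_pos: [0.5977, -0.3438, 0.0695]
tool_rot: [0.234, -3.133, -0.0]
force: [0.5, -0.6, -3.1]
opening: 0.685
grip_force: 66.3
```

Emit:
play_rows(
  slide=[
    [0,0,0.02],
    [0,0,0.02],
    [0,0,0.02],
    [0,0,0.02],
    [0,0,0.02],
    [0,0,0],
    [0,0,0],
    [0,0,0],
  ],
  rot=[
    [0,0,0],
    [0,0,0],
    [0,0,0],
    [0,0,0],
    [0,0,0],
    [0,0,0],
    [0,0,0],
    [0,0,0],
  ],
)

```text
time_s: 82.35
tool_pos: [0.5977, -0.3438, 0.0655]
tool_rot: [0.234, -3.133, -0.0]
force: [-1.1, -0.2, -3.1]
opening: 0.679
grip_force: 66.1
```

```bash
python3 - <<'E'
from h import *
over(.0001,.0632,4)
E
```

```text
[0.     0.     0.0023]
4 rows slide [0.0, 0.0, 0.011] rot [0.0, -0.001, 0.003]
```

Emit:
play_rows(
  slide=[
    [0,0,0.01],
    [0,0,0.01],
    [0,0,0.01],
    [0,0,0.01],
    [0,0,0.01],
    [0,0,0],
    [0,0,0],
    [0,0,0],
  ],
  rot=[
    [0,0,0],
    [0,0,0],
    [0,0,0],
    [0,0,0],
    [0,0,0],
    [0,0,0],
    [0,0,0],
    [0,0,0],
  ],
)

```text
time_s: 83.15
tool_pos: [0.5977, -0.3438, 0.0633]
tool_rot: [0.234, -3.133, 0.0]
force: [-4.5, 0.7, 6.1]
opening: 0.683
grip_force: 67.2
```

Emit:
play_rows(
  slide=[
    [0,0,0],
    [0,0,0],
    [0,0,0],
    [0,0,0],
    [0,0,0],
    [0,0,-0.03],
    [0,0,-0.1],
    [0,0,-0.3],
  ],
  rot=[
    [0,0,0],
    [0,0,0],
    [0,0,0],
    [0,0,0],
    [0,0,0],
    [0,0,0],
    [0,0,0],
    [0,0,0],
  ],
  grip=1,
)

```text
time_s: 83.95
tool_pos: [0.5972, -0.3436, 0.0841]
tool_rot: [0.234, -3.131, -0.002]
force: [-0.1, 0.3, -0.5]
opening: 0.998
grip_force: 0.0
```

Emit:
play_rows(
  slide=[
    [0,0,-0.35],
    [0,0,-0.35],
    [0,0,-0.35],
    [0,0,-0.35],
    [0,0,-0.35],
    [0,0,-0.35],
    [0,0,0],
    [0,0,0],
  ],
  rot=[
    [0,0,0],
    [0,0,0],
    [0,0,0],
    [0,0,0],
    [0,0,0],
    [0,0,0],
    [0,0,0],
    [0,0,0],
  ],
)

```text
time_s: 84.75
tool_pos: [0.5977, -0.3439, 0.1897]
tool_rot: [0.234, -3.133, 0.0]
force: [0.1, 0.6, 0.4]
opening: 1.003
grip_force: 0.0
```

```bash
python3 - <<'E'
from h import *
wcase(FP,.08);blobs("side");blobs("scene")
a=arm.grab_frame("scene")[0];b=arm.grab_frame("side")[0];cv2.imwrite("pics/end.png",np.hstack([cv2.resize(a,(400,300)),cv2.resize(b,(400,300))]));cv2.imwrite("pics/end_scene.png",a);cv2.imwrite("pics/end_side.png",b)
E
```

```text
14213 (array([ 0.5976, -0.3435]), array([0.1108, 0.06  ]), 8.5) z 0.0792 tcp [ 0.5977 -0.3439  0.1897]
4 rows slide [0.0, 0.002, -0.0] rot [-0.001, -0.001, 0.003]
```

View pics/end_side.png

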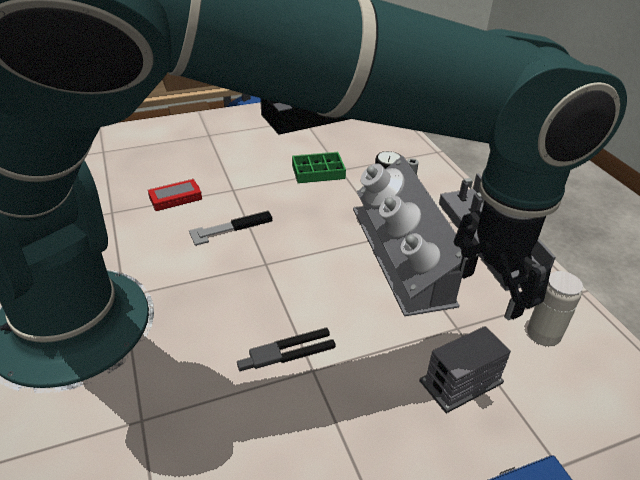

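View pics/end_scene.png

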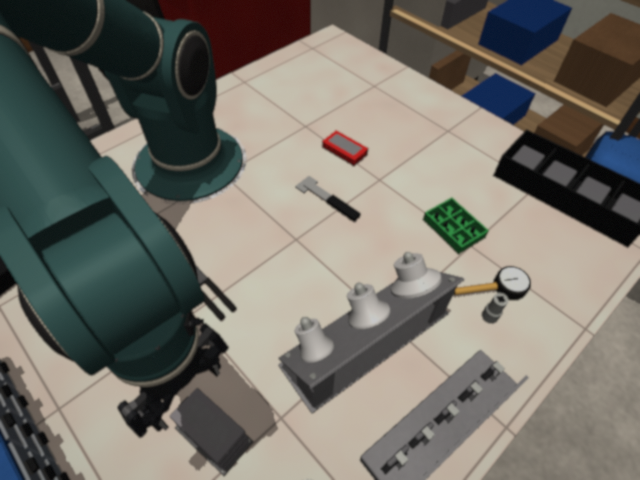

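The side and scene views show all three cones flush on their pegs. The three cases are in one square pile on the plate (side (468,365), top 79 mm up). The tray, scraper, pliers and red look-alike are where they started, and the gripper is clear.

```bash
python3 -c "
from plant import arm
print(arm.job_done(),arm.observe()['time_s'])"
```

```text
the job is handed in; nothing more can be done
the job is handed in; nothing more can be done
```

Job handed in at about 85 s: all three cones are flush on their pegs, and the three grey cases present are in one square pile on the footplate, aligned to about 1 mm; the tray, scraper, pliers and red look-alike were not moved.

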